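# Lever the snap-in cover off the skewer case with the grill scraper

## Robot

A 6-joint arm with a two-finger parallel gripper is mounted at the origin on the work surface. World frame = base frame: x ahead of the robot, y to its left, z up, the work surface at z = 0. Lengths are in m, angles in degrees, forces in N, time in s.
With the tool pointing down it reaches from about 0.275 to 0.975 m from the base axis. Payload 8.4 kg.
Tool frame: the origin (TCP) lies at the centre of the arm's flange, where the gripper is bolted on; the fingertips stand 190 mm ahead of it and the grasp point (between the pads) lies 171 mm ahead of it; z points along the fingers, y is the direction in which the jaws open and shut (so a half turn about z gives the same grasp; the last joint's range is limited). The gripper opens to 92 mm and grips with 3 to 60 N. Pads are 20 mm wide; open, the fingers measure 128 mm over their backs; the gripper's body (75 mm by 189 mm) begins 69 mm behind the grasp point.
Start: joints at [65.982, 20.225, 93.587, -0, 66.188, -0.138], TCP at [0.253, 0.571, 0.405] pointing down, gripper open.
Joint ranges: [-150.9, 150.9], [-52.94, 120.26], [3.33, 152.33], [-74.26, 254.26], [0, 154.13], [-172.89, 172.89]. Speed limits (degrees/s): [127.2, 127.2, 159.86, 180, 180, 180].

## Interface

Orientations are given as a 3x3 rotation matrix whose columns are the frame's x, y, z axes.
In Python, from station import ctrl, optics gives the robot as it stands.
- The arm moves only by the tool carry_out, never from a script. Its argument "plan" is a list of rows, each a list of 7 numbers: the shift along the tool's x, y, z scaled (see below), then the turn, a rotation vector about the tool's x, y, z scaled (see below), then the opening, from -1 (shut) to 1 (fully open). In form: [[dx, dy, dz, wx, wy, wz, fingers], ...]. A call has 1 to 10 rows; each row is the pose to reach, as a shift and turn from the pose commanded when the call began, along the tool's axes at that moment, turning the shorter way round; what a row does not reach only later rows make up. The controller multiplies each number of a shift by 100 mm and each number of a turn by 180 degrees. A row lasts 1/10 s, in which the tool goes at most 50 mm and 8.59 degrees, less where a joint would pass 70% of its speed; a pose out of reach is approached as far as the arm can. A call with a number of a shift or a turn outside -1 to 1 is refused whole. A call with a gripper value outside its range is refused whole. The fingers move at their own pace and stop on an object; "newtons" is the grip in N (left out, the last holds). Time passes only in rows, so rows that repeat a pose let the fingers close. It gives the time, the measured TCP pose, the force and the opening at its end, in the units of the state.
- ctrl.get_state(): the state, without advancing time (a new reading comes with each control period).
- optics.get_image(name): name is "scene" or "top" or "wrist"; returns a dict with "color" (400x640x3 uint8, red, green, blue), "range_z" (400x640 float32, m along the optical axis (not along the pixel's ray), 0 where there is no reading), "mtx" (3x3 intrinsics, pixels), "position" and "orientation" of the camera in the world; the wrist camera has in their place "T_tool_cam" (4x4, takes a point from camera to tool coordinates, whose origin is the TCP and whose axes are the flange's). Camera axes: x right, y up, looking along -z (the intrinsics and any distortion apply to the point x, -y, -z); pixel columns grow to the right and rows downward; lengths in m; the calibration is good to about 2 mm. A picture is of the moment at which its call begins: read the wrist's pose just before it.
- ctrl.job_done(): hands the job in, once; it reports no verdict.
The state is a dict: "clock": time; "joint_pos": joint angles; "qvel": joint speeds; "tau": joint torques, N m; "ee_pos": TCP position; "tcp_rot": TCP orientation; "force": force on the tool from outside, world axes, zero at the start; "ft_torque": the same for the moment, N m; "gripper_width": opening from 0.0 (shut) to 1.0 (fully open).
Only numpy, scipy, OpenCV 4.12 (cv2) and the standard library are available. Lean on these libraries where they do the work, as an engineer would, in place of code of your own. Each camera call takes 0.05 s, during which the arm holds its last target.

## Task

The light-green cover of the skewer case is snapped in flush, so put the tip of the steel grill scraper down into the notch at the end of the case, well under the edge of the cover, and lever that end of the cover up until it springs off its catches; do this with the scraper, not with the fingers. Lay the scraper down on the shelf, then lift the cover off with the gripper and gently lay it flat on the open shelf, touching neither the case nor anything else. Leave the canister, the dish and the shaker where they stand.

Things in the scene. Friction and masses are not known exactly. Their poses are not given: they have to be found in the camera images.
- case: Dark-green plastic skewer case, 208 long (x) x 84 wide (y) x 50 high, screwed to the shelf; feet 4 high reach 24 beyond each end. Origin on the shelf surface, z up. Frame top z=50. The light-green cover lies flush in the top, x=-78 to 86, 1.5 play each side. At the -x end, before the cover's lip, a pry notch open to the top: x=-98 to -78, y=-17 to 17. Skewers lie well below the cover.
- notch_floor (a point): Floor of the pry notch at its middle: (-88, 0, 22) in the case's frame. The notch runs on 10 under the cover's lip, to a wall at x=-68; 5 to 8 of blade under the lip is enough.
- notch_sill (a point): Fulcrum: inner top edge of the case's end wall (8 thick), (-98, 0, 50) in the case's frame. A 3 mm blade resting here gets under the cover's lip only if it slopes down into the notch by over 23 degrees; 36 to 42 leaves 2 to 3 of room above and below. Lowering the handle about this edge until the blade is level lifts the lip about 8.
- cover: Light-green cover plate, 164 long (x, along the case's x) x 56 wide (y) x 5 thick, about 80 g, loose but snapped in. Origin: middle of the plate's underside; seated it is at (4, 0, 45) in the case's frame. Either face may end up on the shelf; right way up it stands on tabs and tongue, tilted 2 to 3 degrees.
- cover_lip (a point): Middle of the top edge of the cover's -x end, the lip over the notch: (-82, 0, 5) in the cover's frame (underside of the lip z=45 on the case). Seated this point is 50 above the shelf; sprung free about 57, and it stays there, so the long edges near the lip can then be gripped across the 56 width just above the frame top.
- cover_tab (a point): Bead of one of two snap tabs under the lip end, y=-22.5 and 22.5, reaching 10 below the plate: (-80, 22.5, -8) in the cover's frame. Two spring catches in the case hold the beads, together with about 11 N; they let go when the lip has risen about 4 to 5, push it on up and carry it. Pressing the lip down with 11 N would snap it in again.
- cover_tongue (a point): End of the 28 wide, 3 thick tongue at the other end: (88, 0, -1.5) in the cover's frame. Seated it reaches 5 under the case's frame. Lifting the lip end on upwards (100 or more) swings the plate up and draws the tongue out by itself; the plate then hangs down from the fingers at this end.
- cover_mid (a point): Centre of the cover plate: (0, 0, 2.5) in the cover's frame.
- scraper: Flat steel grill scraper, lying on its flat underside, 170 long, about 100 g. Black handle 100 long x 24 wide x 18 high (x=-50 to 50), then a steel blade 70 long x 22 wide x 3 thick (x=50 to 120), undersides of both in the plane z=0. Origin in that underside, below the middle of the handle; x points to the blade's tip, z up.
- scraper_tip (a point): Middle of the blade's end edge, underside: (120, 0, 0) in the scraper's frame.
- scraper_mid (a point): Centre of the handle: (0, 0, 9) in the scraper's frame.
- canister: Bystander: aluminium canister with lid and black knob, 94 in diameter, 142 high, loose. Origin at the centre of its underside.
- dish: Bystander: white ceramic bowl-shaped dish, 130 in diameter, 38 high, loose. Origin at the centre of its underside.
- shaker: Bystander: amber glass shaker jar with steel cap, 54 in diameter, 100 high, loose. Origin at the centre of its underside.
Not all that is in view belongs to the job. Several things have the shape of the cover; the one meant has the colours described above.

How it is judged:
By the outcome, as a careful person would: the job done as asked, in the order asked, and still so for the second after the job is handed in, with the robot touching nothing.
It also fails if it takes over 67 s, if anything falls off the work surface, if the arm or the gripper's body presses on something with over 40 N, if the wrist force passes 120 N, or if a joint passes its speed limit or range.

## Working session

There is one attempt and no reset: what is moved stays moved. The work goes in short steps, Python scripts to look and compute and a tool call to move; the robot and the scene stay as the last step left them, time stands still between calls to the robot, and variables do not carry over. Pictures are saved under pics/ and viewed, and the job is handed in when it is done.

Besides the shell and the picture viewer there is one more tool, called after ">>>" as name(argument=value, ...) on one line, values as JSON. carry_out: Moves the arm, as the interface text tells. Its arguments: {"type":"object","properties":{"plan":{"type":"array"},"newtons":{"type":"number"}},"required":["plan"]}

```bash
ls; mkdir -p pics; python3 - <<'E'
from station import ctrl, optics
import cv2, numpy as np
print(ctrl.get_state())
for n in ["scene","top","wrist"]:
    d=optics.get_image(n); cv2.imwrite(f"pics/{n}0.png",d["color"][:,:,::-1]); np.savez(f"{n}0.npz",**d)
    print(n,d["mtx"].tolist(),d.get("position"),d.get("orientation"),d.get("T_tool_cam"),[k for k in d])
E
```

```text
pics
{'clock': 0.0, 'joint_pos': array([ 6.59829142e+01,  2.02639165e+01,  9.36292526e+01,  4.15742942e-04,
        6.61870429e+01, -1.35794993e-01]), 'qvel': array([ 0.06094275, -0.00945973,  0.07664492,  0.0995877 , -0.00099448,
        0.00553927]), 'tau': array([-1.01381378e-03, -5.93825519e+01, -3.34214687e+01,  6.96877367e-02,
        2.33654212e-02, -1.66853774e-04]), 'ee_pos': array([0.25291455, 0.57128798, 0.4039466 ]), 'tcp_rot': array([[-9.14385009e-01,  4.04845308e-01, -5.75860928e-04],
       [ 4.04845717e-01,  9.14384119e-01, -1.27605739e-03],
       [ 9.95223958e-06, -1.39994258e-03, -9.99999020e-01]]), 'force': array([0.95156514, 0.26683702, 0.85938855]), 'ft_torque': array([-0.00156467, -0.06012217, -0.01158535]), 'gripper_width': 0.998668676522367}
scene [[371.4947808869139, 0.0, 318.9358754144661], [0.0, 371.4947808869139, 197.17368576714944], [0.0, 0.0, 1.0]] [ 0.8882487  -0.36633064  0.69597778] [[ 0.7651477  -0.49844974  0.40754981]
 [ 0.64368725  0.60663554 -0.46654051]
 [-0.0146872   0.61930701  0.78501153]] None ['color', 'range_z', 'mtx', 'position', 'orientation']
top [[517.952351126235, 0.0, 317.0137789902249], [0.0, 517.952351126235, 191.42290835163692], [0.0, 0.0, 1.0]] [0.31324831 0.01982392 1.42970017] [[-0.02656201  0.98475978 -0.17187968]
 [-0.99958844 -0.02802855 -0.00611075]
 [-0.01083515  0.17164663  0.985099  ]] None ['color', 'range_z', 'mtx', 'position', 'orientation']
wrist [[321.0068821388441, 0.0, 323.6401368466271], [0.0, 321.0068821388441, 202.66745408250046], [0.0, 0.0, 1.0]] None None [[ 2.16463493e-04  9.64167865e-01  2.65292821e-01  7.51841795e-02]
 [ 9.99999967e-01 -2.45533928e-04  7.64153236e-05  1.81508774e-04]
 [ 1.38815588e-04  2.65292796e-01 -9.64167886e-01  2.05183235e-02]
 [ 0.00000000e+00  0.00000000e+00  0.00000000e+00  1.00000000e+00]] ['color', 'range_z', 'mtx', 'T_tool_cam']
```

View pics/scene0.png

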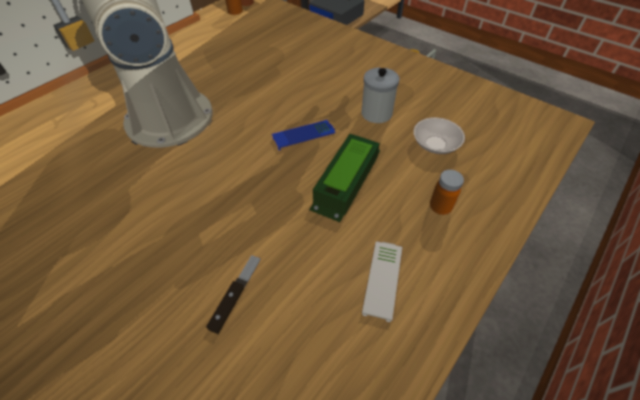

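View pics/top0.png

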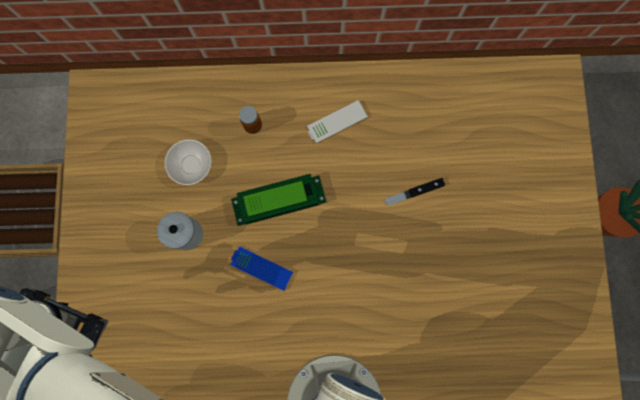

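View pics/wrist0.png

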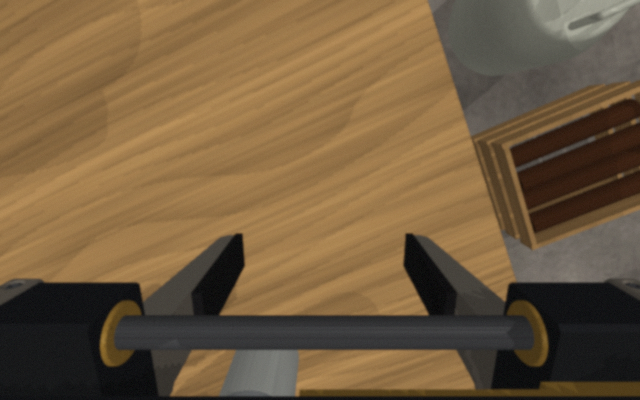

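```bash
cat > h.py <<'E'
import numpy as np, cv2
def load(n):
    d=dict(np.load(n)); return d
def cast(d,uv,z,R=None,p=None):
    R=d["orientation"] if R is None else R; p=d["position"] if p is None else p
    K=d["mtx"]; uv=np.atleast_2d(np.array(uv,float))
    r=np.c_[(uv[:,0]-K[0,2])/K[0,0],-(uv[:,1]-K[1,2])/K[1,1],-np.ones(len(uv))]@R.T
    return p+r*((z-p[2])/r[:,2])[:,None]
def proj(d,P,R=None,p=None):
    R=d["orientation"] if R is None else R; p=d["position"] if p is None else p
    c=(np.atleast_2d(P)-p)@R; K=d["mtx"]
    return np.c_[K[0,0]*c[:,0]/-c[:,2]+K[0,2],K[1,1]*-c[:,1]/-c[:,2]+K[1,2]]
def wcam(d,s):
    T=d["T_tool_cam"]; return s["tcp_rot"]@T[:3,:3], s["ee_pos"]+s["tcp_rot"]@T[:3,3]
E
python3 - <<'E'
from h import *
t=load("top0.npz");s=load("scene0.npz")
a=cv2.resize(t["color"][160:240,220:340],None,fx=6,fy=6,interpolation=2)[:,:,::-1]
b=cv2.resize(t["color"][165:215,375:455],None,fx=6,fy=6,interpolation=2)[:,:,::-1]
cv2.imwrite("pics/c1.png",a);cv2.imwrite("pics/c2.png",b)
cv2.imwrite("pics/c3.png",cv2.resize(s["color"][120:230,290:400],None,fx=5,fy=5,interpolation=2)[:,:,::-1])
E
```

```text
(no output)
```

View pics/c1.png

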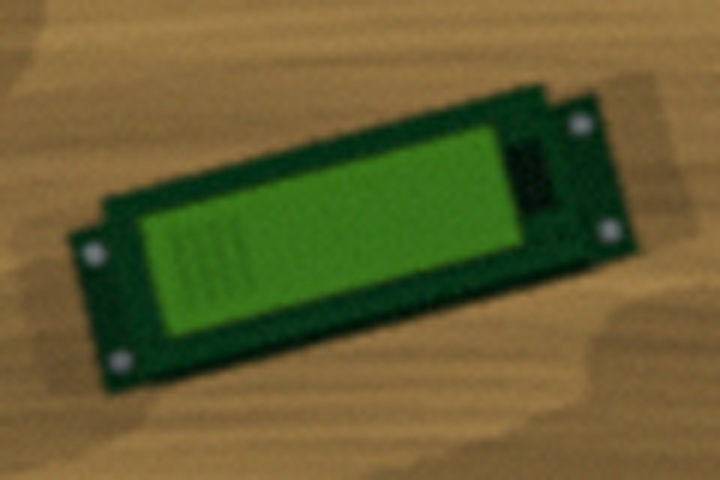

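View pics/c2.png

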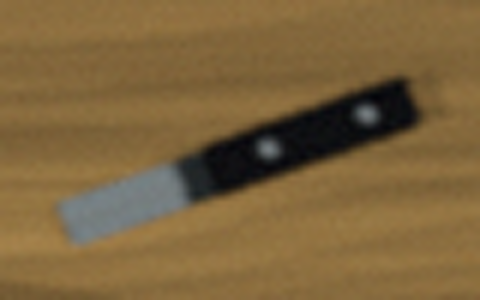

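View pics/c3.png

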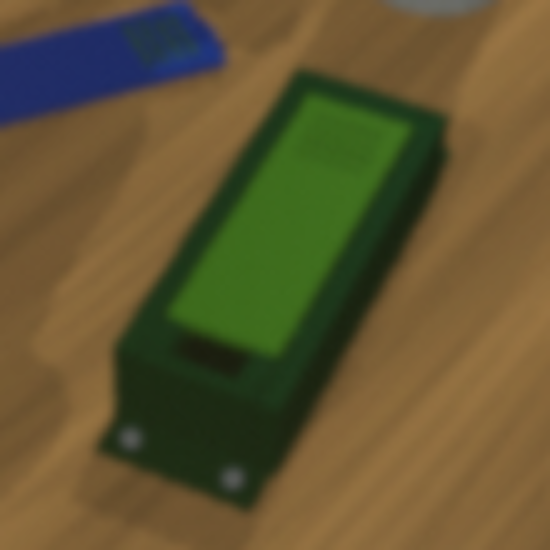

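The green plate flush in the dark-green case (top px (278,200)) fits "light-green cover". The blue plate at (262,268) and the white one at (338,121) only share its shape. The crop confirms this, with the notch at the case's right end (~(308,189)). The scraper's blade is at (397,198) and its handle at (428,187). Next I'll measure their poses.

```bash
cat > m.py <<'E'
from h import *
for nm,z in (("top0.npz",None),("scene0.npz",None)):
    d=load(nm); c=d["color"]; hsv=cv2.cvtColor(c,cv2.COLOR_RGB2HSV)
    g=((hsv[...,0]>40)&(hsv[...,0]<75)&(hsv[...,1]>120)&(hsv[...,2]>85)).astype(np.uint8)
    n,l,st,ce=cv2.connectedComponentsWithStats(g); i=1+np.argmax(st[1:,4])
    ys,xs=np.nonzero(l==i); P=cast(d,np.c_[xs,ys],0.05)[:,:2]
    r=cv2.minAreaRect((P*1000).astype(np.float32)); print(nm,"cover rect mm",r, P.mean(0)*1000)
    m=P.mean(0); w,v=np.linalg.eigh(np.cov((P-m).T)); print(" pca ang",np.degrees(np.arctan2(v[1,1],v[0,1])), 'range', d["range_z"][int(ys.mean()),int(xs.mean())])
    # scraper : dark handle & grey blade
    q=cast(d,[[0,0]],0)
    roi=(slice(160,220),slice(375,455)) if 'top' in nm else (slice(245,340),slice(195,270))
    sub=hsv[roi]; y0,x0=roi[0].start,roi[1].start
    h=((sub[...,2]<70)).astype(np.uint8); 
    b=((sub[...,1]<70)&(sub[...,2]>=90)).astype(np.uint8)
    for k,mk,zz in(("handle",h,.018),("blade",b,.003)):
        n,l,st,ce=cv2.connectedComponentsWithStats(mk); i=1+np.argmax(st[1:,4]); ys,xs=np.nonzero(l==i)
        P=cast(d,np.c_[xs+x0,ys+y0],zz)[:,:2]*1000; print(k,st[i],cv2.minAreaRect(P.astype(np.float32)),P.mean(0))
        mm=P.mean(0); w,v=np.linalg.eigh(np.cov((P-mm).T)); print("  ang",np.degrees(np.arctan2(v[1,1],v[0,1])))
E
python3 m.py
python3 - <<'E'
from h import *
d=load("top0.npz")
for nm,uv in dict(canister=(179,230),dish=(188,162),shaker=(251,120),blueA=(262,268),whiteA=(338,121)).items():
    u,v=uv; z=1.43-d["range_z"][v,u]; print(nm,z,(cast(d,[uv],{'canister':.14,'dish':.01,'shaker':.1}.get(nm,.01))*1000).round())
print(cast(d,[[68,60],[585,60],[68,380],[610,380]],0).round(2))
E
```

```text
top0.npz cover rect mm ((539.0665283203125, 143.18402099609375), (55.22248458862305, 163.88232421875), 13.47119140625) [538.97174822 143.40745008]
 pca ang 103.41630097127714 range 1.3977609
handle [ 30  18  40  20 334] ((560.598388671875, -268.0036315917969), (24.472091674804688, 113.11692810058594), 17.942758560180664) [ 560.96918213 -268.62221887]
  ang 107.9917970979464
blade [ 10  32  21  14 167] ((535.4851684570312, -188.09312438964844), (22.5474853515625, 57.42076110839844), 18.152259826660156) [ 535.5243294  -187.97077016]
  ang 108.38437245697095
scene0.npz cover rect mm ((540.2786865234375, 141.5804443359375), (55.29442596435547, 163.95582580566406), 13.616040229797363) [541.53624278 137.78081441]
 pca ang 103.41460945223932 range 0.8829659
handle [ 12  34  40  55 761] ((567.2465209960938, -272.84576416015625), (28.102157592773438, 109.90050506591797), 18.1674747467041) [ 568.87722437 -275.68460217]
  ang 107.77775530189962
blade [ 44  11  21  25 255] ((536.5162963867188, -187.82696533203125), (22.147598266601562, 54.62328338623047), 17.69289207458496) [ 536.75956471 -188.56127023]
  ang 107.73175940970101
canister 0.11885893 [[450. 376. 140.]]
dish -0.0316751 [[655. 390.  10.]]
shaker 0.05069697 [[744. 199. 100.]]
blueA 0.024291515 [[354. 184.  10.]]
whiteA -0.05282545 [[763. -37.  10.]]
[[ 0.98  0.75  0.  ]
 [ 0.93 -0.76  0.  ]
 [ 0.07  0.7   0.  ]
 [ 0.04 -0.73  0.  ]]
```

```bash
cat >> h.py <<'E'
from scipy.spatial.transform import Rotation as Ro
def Rtool(ang,tilt=0,roll=0):
    """tool x along heading ang (deg), z down; tilt>0: tool x pitches down (blade tip down)"""
    a=np.radians(ang); d=np.array([np.cos(a),np.sin(a),0]); z=np.array([0,0,-1.]); y=np.cross(z,d)
    R=np.c_[d,y,z]; return R@Ro.from_euler('y',-tilt,degrees=True).as_matrix() if tilt else R
def move(s,p,R):
    p=np.array(p); R0=s["tcp_rot"]; sh=R0.T@(p-s["ee_pos"])/0.1; w=Ro.from_matrix(R0.T@R).as_rotvec()/np.pi
    return np.round(sh,3),np.round(w,4)
E
python3 - <<'E'
from h import *
from station import ctrl
s=ctrl.get_state()
print(Rtool(103.5,39).round(2))
print(move(s,[.55,.1,.405],Rtool(103.5)))
E
```

```text
[[-0.18  0.97  0.15]
 [ 0.76  0.23 -0.61]
 [-0.63  0.   -0.78]]
(array([-4.624, -3.107, -0.005]), array([-3.000e-04,  2.000e-04,  2.923e-01]))
```

>>> carry_out(plan=[[-0.46,-0.31,0,0,0,0,1],[-0.92,-0.62,0,0,0,0,1],[-0.92,-0.62,0,0,0,0,1]])

```text
clock: 0.45
ee_pos: [0.3134, 0.4743, 0.4043]
tcp_rot: [[-0.914, 0.406, -0.0], [0.406, 0.914, -0.002], [-0.001, -0.002, -1.0]]
force: [-0.3, -0.4, 0.2]
gripper_width: 1.0
```

>>> carry_out(plan=[[-0.46,-0.31,0,0,0,0,1],[-0.92,-0.62,0,0,0,0,1],[-0.92,-0.62,0,0,0,0,1]])

```text
clock: 0.75
ee_pos: [0.3725, 0.3807, 0.4046]
tcp_rot: [[-0.913, 0.407, 0.0], [0.407, 0.913, -0.001], [-0.001, -0.001, -1.0]]
force: [0.0, -0.3, 0.4]
gripper_width: 1.002
```

>>> carry_out(plan=[[-0.46,-0.31,0,0,0,0,1],[-0.92,-0.62,0,0,0,0,1],[-0.92,-0.62,0,0,0,0,1]])

```text
clock: 1.05
ee_pos: [0.4316, 0.2872, 0.4047]
tcp_rot: [[-0.913, 0.407, 0.0], [0.407, 0.913, -0.001], [-0.001, -0.0, -1.0]]
force: [-0.4, 1.6, 0.0]
gripper_width: 1.003
```

>>> carry_out(plan=[[-0.46,-0.31,0,0,0,0.04,1],[-0.92,-0.62,0,0,0,0.09,1],[-0.92,-0.62,0,0,0,0.14,1],[-0.92,-0.62,0,0,0,0.19,1],[-0.92,-0.62,0,0,0,0.24,1],[-0.92,-0.62,0,0,0,0.292,1],[-0.92,-0.62,0,0,0,0.292,1],[-0.92,-0.62,0,0,0,0.292,1]])

```text
clock: 1.85
ee_pos: [0.4891, 0.1967, 0.4046]
tcp_rot: [[-0.234, 0.972, -0.0], [0.972, 0.234, 0.001], [0.001, 0.0, -1.0]]
force: [0.3, 0.6, -0.2]
gripper_width: 1.0
```

```bash
cat > snap.py <<'E'
import sys
from h import *
from station import ctrl,optics
s=ctrl.get_state(); d=optics.get_image("wrist"); R,p=wcam(d,s); d["orientation"]=R; d["position"]=p
np.savez(sys.argv[1]+".npz",**d); cv2.imwrite(f"pics/{sys.argv[1]}.png",d["color"][:,:,::-1])
print(s["clock"],s["ee_pos"].round(4),s["joint_pos"].round(1),s["force"].round(1),round(s["gripper_width"],3)); print(s["tcp_rot"].round(3).tolist())
E
python3 snap.py w1
```

```text
1.85 [0.4891 0.1967 0.4046] [ 21.7  11.5 105.5   0.   63.    8.2] [ 0.3  0.6 -0.2] 1.0
[[-0.234, 0.972, -0.0], [0.972, 0.234, 0.001], [0.001, 0.0, -1.0]]
```

View pics/w1.png

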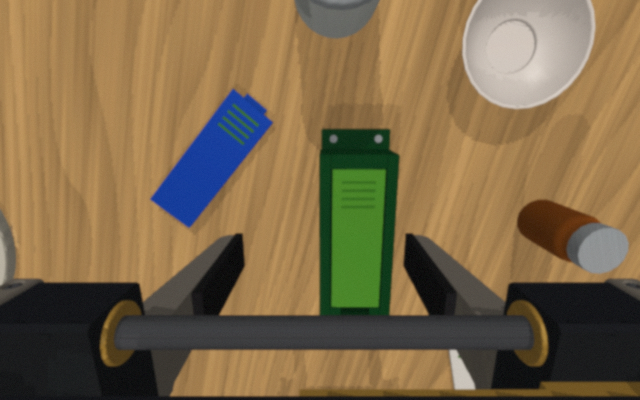

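```bash
cat > mw.py <<'E'
import sys
from h import *
d=load(sys.argv[1]+".npz"); c=d["color"]; hsv=cv2.cvtColor(c,cv2.COLOR_RGB2HSV)
g=((hsv[...,0]>40)&(hsv[...,0]<75)&(hsv[...,1]>120)&(hsv[...,2]>85)).astype(np.uint8)
g=cv2.morphologyEx(g,cv2.MORPH_CLOSE,np.ones((5,5),np.uint8))
n,l,st,ce=cv2.connectedComponentsWithStats(g); i=1+np.argmax(st[1:,4]); ys,xs=np.nonzero(l==i); print(st[i])
P=cast(d,np.c_[xs,ys],0.05)[:,:2]*1000
r=cv2.minAreaRect(P.astype(np.float32)); print(r); print(cv2.boxPoints(r))
E
python3 mw.py w1
python3 - <<'E'
from h import *
from station import ctrl
s=ctrl.get_state()
print(move(s,[.563,-.2745,.405],Rtool(108)))
E
```

```text
[ 331  169   55  139 6997]
((539.1214599609375, 144.51004028320312), (56.41126251220703, 164.9240264892578), 13.467867851257324)
[[492.48608  218.13531 ]
 [530.89685   57.746582]
 [585.75684   70.884766]
 [547.34607  231.2735  ]]
(array([-4.752, -0.394, -0.006]), array([ 0.    , -0.0001, -0.0241]))
```

>>> carry_out(plan=[[-0.48,-0.04,0,0,0,0,1],[-0.95,-0.08,0,0,0,0,1]])

```text
clock: 2.1
ee_pos: [0.5037, 0.1019, 0.4047]
tcp_rot: [[-0.24, 0.971, 0.0], [0.971, 0.24, 0.0], [0.0, 0.0, -1.0]]
force: [0.4, -0.2, -0.5]
gripper_width: 1.001
```

>>> carry_out(plan=[[-0.48,-0.04,0,0,0,0,1],[-0.95,-0.08,0,0,0,0,1]])

```text
clock: 2.3
ee_pos: [0.5183, 0.0061, 0.4048]
tcp_rot: [[-0.237, 0.972, 0.0], [0.972, 0.237, 0.0], [0.0, 0.001, -1.0]]
force: [1.0, 0.6, 0.5]
gripper_width: 1.001
```

>>> carry_out(plan=[[-0.48,-0.04,0,0,0,0,1],[-0.95,-0.08,0,0,0,0,1]])

```text
clock: 2.5
ee_pos: [0.5328, -0.0885, 0.4048]
tcp_rot: [[-0.236, 0.972, 0.0], [0.972, 0.236, 0.0], [0.0, 0.001, -1.0]]
force: [0.4, 0.7, 0.1]
gripper_width: 0.999
```

>>> carry_out(plan=[[-0.48,-0.04,0,0,0,0,1],[-0.95,-0.08,0,0,0,0,1]])

```text
clock: 2.7
ee_pos: [0.5474, -0.1828, 0.4048]
tcp_rot: [[-0.236, 0.972, 0.001], [0.972, 0.236, 0.0], [0.0, 0.001, -1.0]]
force: [1.1, 0.6, -0.4]
gripper_width: 1.003
```

>>> carry_out(plan=[[-0.48,-0.04,0,0,0,-0.024,1],[-0.95,-0.08,0,0,0,-0.024,1],[-0.95,-0.08,0,0,0,-0.024,1],[-0.95,-0.08,0,0,0,-0.024,1]])

```text
clock: 3.1
ee_pos: [0.5616, -0.2758, 0.4041]
tcp_rot: [[-0.306, 0.952, -0.001], [0.952, 0.306, 0.001], [0.001, -0.0, -1.0]]
force: [-0.6, 0.5, -1.0]
gripper_width: 1.004
```

```bash
python3 snap.py w2
```

```text
3.1 [ 0.5616 -0.2758  0.4041] [-26.3  20.3  93.5   0.   66.2 -44.1] [-0.6  0.5 -1. ] 1.004
[[-0.306, 0.952, -0.001], [0.952, 0.306, 0.001], [0.001, -0.0, -1.0]]
```

View pics/w2.png

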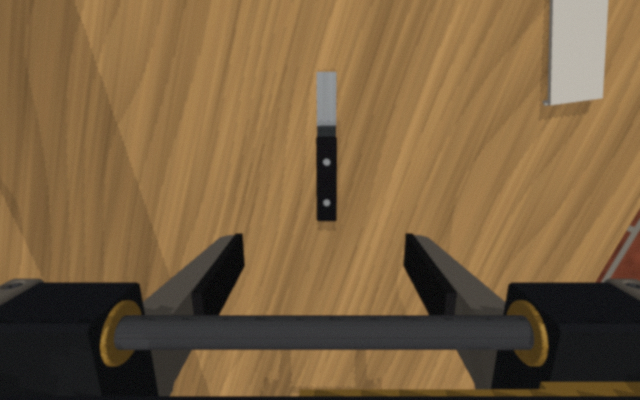

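```bash
python3 - <<'E'
from h import *
from station import ctrl
d=load("w2.npz")
tip=cast(d,[[326.5,71.5]],.003)[0]; e=cast(d,[[326.5,220.5]],.018)[0]
print(tip*1000,e*1000, np.hypot(*(tip-e)[:2]), np.degrees(np.arctan2(*(tip-e)[[1,0]])))
c=d["color"]; hsv=cv2.cvtColor(c,cv2.COLOR_RGB2HSV)[60:235,300:350]
h=(hsv[...,2]<70); ys,xs=np.nonzero(h); P=cast(d,np.c_[xs+300,ys+60],.018)[:,:2]*1000; print(cv2.minAreaRect(P.astype(np.float32)))
b=(hsv[...,1]<70)&(hsv[...,2]>90); b[75:]=0; ys,xs=np.nonzero(b); P=cast(d,np.c_[xs+300,ys+60],.003)[:,:2]*1000; print(cv2.minAreaRect(P.astype(np.float32)))
s=ctrl.get_state(); a=np.radians(108); o=tip[:2]-.12*np.array([np.cos(a),np.sin(a)]); print(o)
print(move(s,[*o,.193],Rtool(108)))
E
```

```text
[ 527.16435201 -159.56678715    3.        ] [ 579.02942849 -319.83496302   18.        ] 0.16845140057329167 107.93232348498226
((562.1459350585938, -267.00982666015625), (22.408498764038086, 109.76297760009766), 17.528955459594727)
((535.736572265625, -187.88417053222656), (22.45831298828125, 58.132286071777344), 17.842992782592773)
[ 0.56424639 -0.27369357]
(array([0.   , 0.03 , 2.112]), array([-0.0001, -0.0004, -0.0006]))
```

>>> carry_out(plan=[[0,0.03,0.5,0,0,0,1],[0,0.03,1.0,0,0,0,1]])

```text
clock: 3.35
ee_pos: [0.5654, -0.2728, 0.3055]
tcp_rot: [[-0.309, 0.951, 0.004], [0.951, 0.309, -0.002], [-0.003, 0.004, -1.0]]
force: [0.1, -0.6, -0.3]
gripper_width: 1.002
```

>>> carry_out(plan=[[0,0,0.5,0,0,0,1],[0,0,0.8,0,0,0,1],[0,0,0.8,0,0,0,1],[0,0,0.8,0,0,0,1]])

```text
clock: 3.75
ee_pos: [0.5649, -0.2733, 0.2254]
tcp_rot: [[-0.309, 0.951, -0.0], [0.951, 0.309, 0.0], [0.0, -0.0, -1.0]]
force: [-0.1, 0.4, 0.6]
gripper_width: 1.001
```

```bash
python3 - <<'E'
from h import *
from station import ctrl
s=ctrl.get_state(); print(s["ee_pos"],s["force"])
print(move(s,[.564,-.2733,.193],Rtool(108)))
E
```

```text
[ 0.56490382 -0.27327558  0.22541272] [-0.09138607  0.355873    0.57568868]
(array([ 0.002, -0.009,  0.324]), array([-0.0001, -0.0001, -0.0001]))
```

>>> carry_out(plan=[[0,-0.01,0.16,0,0,0,1],[0,-0.01,0.325,0,0,0,1],[0,-0.01,0.325,0,0,0,1],[0,-0.01,0.325,0,0,0,-1],[0,-0.01,0.325,0,0,0,-1],[0,-0.01,0.325,0,0,0,-1],[0,-0.01,0.325,0,0,0,-1],[0,-0.01,0.325,0,0,0,-1],[0,-0.01,0.325,0,0,0,-1],[0,-0.01,0.325,0,0,0,-1]], newtons=55)

```text
clock: 4.75
ee_pos: [0.5635, -0.2748, 0.1923]
tcp_rot: [[-0.307, 0.952, 0.0], [0.952, 0.307, -0.0], [-0.0, 0.0, -1.0]]
force: [0.0, -0.8, -0.2]
gripper_width: 0.417
```

>>> carry_out(plan=[[0,0,0,0,0,0,-1],[0,0,0,0,0,0,-1],[0,0,0,0,0,0,-1]])

```text
clock: 5.05
ee_pos: [0.5635, -0.2748, 0.1923]
tcp_rot: [[-0.307, 0.952, 0.0], [0.952, 0.307, -0.0], [-0.0, 0.0, -1.0]]
force: [0.6, 0.4, 0.2]
gripper_width: 0.257
```

>>> carry_out(plan=[[0,0,-0.3,0,0,0,-1],[0,0,-0.8,0,0,0,-1],[0,0,-1.0,0,0,0,-1],[0,0,-1.0,0,0,0,-1],[0,0,-1.0,0,0,0,-1]])

```text
clock: 5.55
ee_pos: [0.5632, -0.2746, 0.2918]
tcp_rot: [[-0.307, 0.952, -0.0], [0.952, 0.307, 0.0], [0.0, -0.0, -1.0]]
force: [-0.1, 1.0, -1.5]
gripper_width: 0.255
```

```bash
python3 snap.py w3; cat > plan.py <<'E'
from h import *
AC=103.47; a=np.radians(AC); D=np.array([np.cos(a),np.sin(a),0]); MID=np.array([.5392,.1435,0]); S=MID-.102*D+[0,0,.05]
OFF=np.array([.1213,0,.1923])
def tip_pose(theta,xt,zt,hd=AC):
    "xt = tip distance inward of sill (m), zt tip height"
    R=Rtool(hd,theta); T=S+xt*D; T[2]=zt; return T-R@OFF,R
E
python3 - <<'E'
from plan import *
from station import ctrl
s=ctrl.get_state(); 
R=Rtool(AC,38); T=S+.0255*D; T[2]=.0335; pre=T-R@OFF-.07*R[:,0]
print(S,pre,move(s,pre,R), T-R@OFF)
E
```

```text
5.55 [ 0.5632 -0.2746  0.2918] [-26.1  27.3  98.6  -0.   54.1 -44. ] [-0.1  1.  -1.5] 0.255
[[-0.307, 0.952, -0.0], [0.952, 0.307, 0.0], [0.0, -0.0, -1.0]]
[0.56295949 0.04430581 0.05      ] [0.56455621 0.03763962 0.30281051] (array([ 2.965,  0.974, -0.117]), array([ 0.0077, -0.2114,  0.0238])) [0.55170728 0.09128301 0.2597142 ]
```

View pics/w3.png

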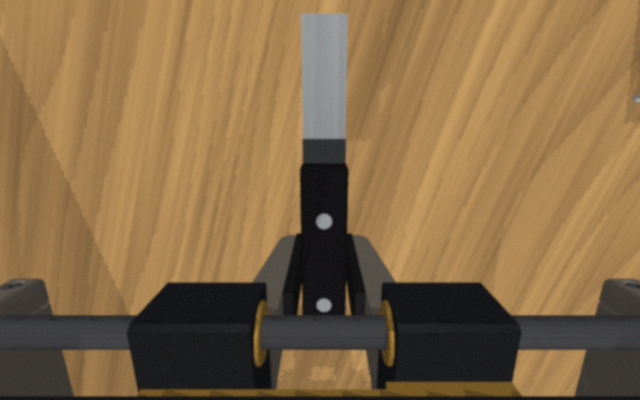

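```bash
python3 - <<'E'
from plan import *
d=load("w3.npz"); T=d["T_tool_cam"]
K=d["mtx"]
def ct(u,v,z):
    r=T[:3,:3]@np.array([(u-K[0,2])/K[0,0],-(v-K[1,2])/K[1,1],-1]); return T[:3,3]+r*(z-T[2,3])/r[2]
for u,v,z in((325,13.5,.1893),(302,14,.1893),(348,14,.1893),(302,138,.1893),(347,138,.1893),(324,221,.174),(324,305,.174)): print((ct(u,v,z)*1000).round(1))
i=d["color"][5:25,325].astype(int).sum(1); print(i)
E
```

```text
[120.7   0.3 189.3]
[120.5 -10.5 189.3]
[120.5  11.1 189.3]
[ 63.3 -11.5 189.3]
[ 63.3  11.7 189.3]
[ 23.3  -0.2 174. ]
[-2.48e+01 -1.00e-01  1.74e+02]
[451 452 451 458 453 452 451 457 450 450 451 446 455 451 447 448 442 454
 449 447]
```

>>> carry_out(plan=[[0.48,0.15,-0.1,0,0,0,-1],[0.95,0.31,-0.3,0,0,0,-1],[0.95,0.31,-0.3,0,0,0,-1]])

```text
clock: 5.9
ee_pos: [0.5635, -0.1711, 0.3217]
tcp_rot: [[-0.309, 0.951, -0.002], [0.951, 0.309, 0.002], [0.002, -0.001, -1.0]]
force: [0.7, -0.4, -0.9]
gripper_width: 0.258
```

>>> carry_out(plan=[[0.4,0.15,0,0,-0.04,0.004,-1],[0.8,0.31,0,0.003,-0.08,0.01,-1],[0.95,0.31,0,0.005,-0.12,0.015,-1],[0.95,0.31,0,0.007,-0.16,0.02,-1],[0.95,0.31,0,0.0077,-0.2,0.024,-1],[0.95,0.31,0,0.0077,-0.211,0.024,-1],[0.95,0.31,0,0.0077,-0.211,0.024,-1],[0.95,0.31,0,0.0077,-0.211,0.024,-1]])

```text
clock: 6.7
ee_pos: [0.5639, -0.075, 0.3209]
tcp_rot: [[-0.184, 0.973, 0.142], [0.768, 0.232, -0.597], [-0.614, -0.001, -0.789]]
force: [0.5, -0.8, -1.5]
gripper_width: 0.257
```

```bash
sed -i 's/.1213,0,/.121,0.0003,/' plan.py; python3 - <<'E'
from plan import *
from station import ctrl,optics
s=ctrl.get_state(); print(s["joint_pos"].round(1),s["ee_pos"],s["force"])
R=Rtool(AC,38); T=S+.0255*D; T[2]=.0335; pre=T-R@OFF-.07*R[:,0]
print(pre,move(s,pre,R))
d=optics.get_image("scene"); cv2.imwrite("pics/s4.png",cv2.resize(d["color"][60:240,260:500],None,fx=3,fy=3)[:,:,::-1])
E
```

```text
[  2.6  21.3 109.8 -49.2  52.8  21.4] [ 0.56389676 -0.0749561   0.32090652] [ 0.49457411 -0.81106293 -1.46948867]
[0.5642094  0.03779964 0.30262581] (array([ 0.977,  0.265, -0.529]), array([-0.0003, -0.0007,  0.    ]))
```

View pics/s4.png

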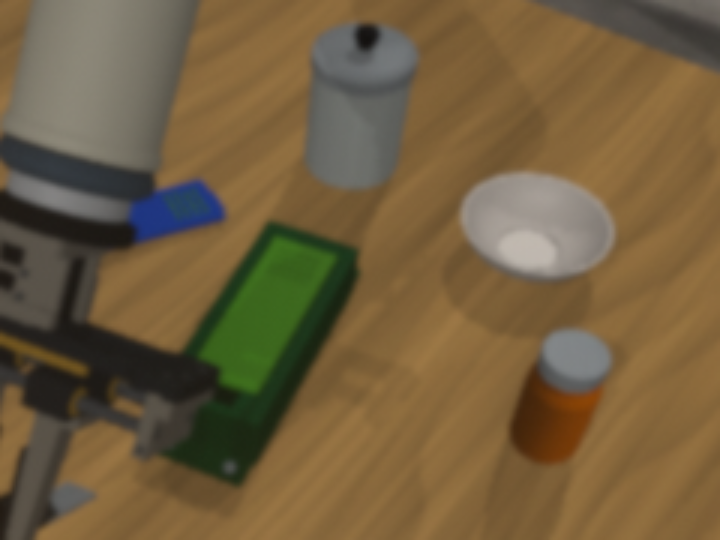

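>>> carry_out(plan=[[0.3,0.08,-0.17,0,0,0,-1],[0.65,0.18,-0.35,0,0,0,-1],[0.977,0.265,-0.529,0,0,0,-1],[0.977,0.265,-0.529,0,0,0,-1],[0.977,0.265,-0.529,0,0,0,-1],[0.977,0.265,-0.529,0,0,0,-1]])

```text
clock: 7.35
ee_pos: [0.5645, 0.0368, 0.3039]
tcp_rot: [[-0.182, 0.973, 0.143], [0.767, 0.231, -0.598], [-0.615, 0.001, -0.788]]
force: [-0.3, -0.5, -2.4]
gripper_width: 0.257
```

```bash
python3 snap.py w5; python3 - <<'E'
from plan import *
from station import ctrl,optics
s=ctrl.get_state(); print(s["joint_pos"].round(1),s["ee_pos"],s["force"])
R=Rtool(AC,38); T=S+.0255*D; T[2]=.0335; pre=T-R@OFF-.07*R[:,0]
print(pre,move(s,pre,R), move(s,T-R@OFF,R))
d=optics.get_image("scene"); cv2.imwrite("pics/s5.png",cv2.resize(d["color"][100:240,260:440],None,fx=4,fy=4)[:,:,::-1])
d=optics.get_image("top"); np.savez("t5.npz",**d); cv2.imwrite("pics/t5.png",cv2.resize(d["color"][150:250,220:370],None,fx=5,fy=5)[:,:,::-1])
E
```

```text
7.35 [0.5645 0.0368 0.3039] [ 14.2  24.  108.2 -46.3  58.4  29.8] [-0.3 -0.5 -2.4] 0.257
[[-0.182, 0.973, 0.143], [0.767, 0.231, -0.598], [-0.615, 0.001, -0.788]]
[ 14.2  24.  108.3 -46.3  58.4  29.8] [0.56450352 0.03662888 0.30399258] [-0.8333868  -0.37504896 -0.63387142]
[0.5642094  0.03779964 0.30262581] (array([ 0.018, -0.   ,  0.003]), array([-0.0001, -0.0001, -0.0008])) (array([ 0.718, -0.002,  0.003]), array([-0.0001, -0.0001, -0.0008]))
```

View pics/s5.png

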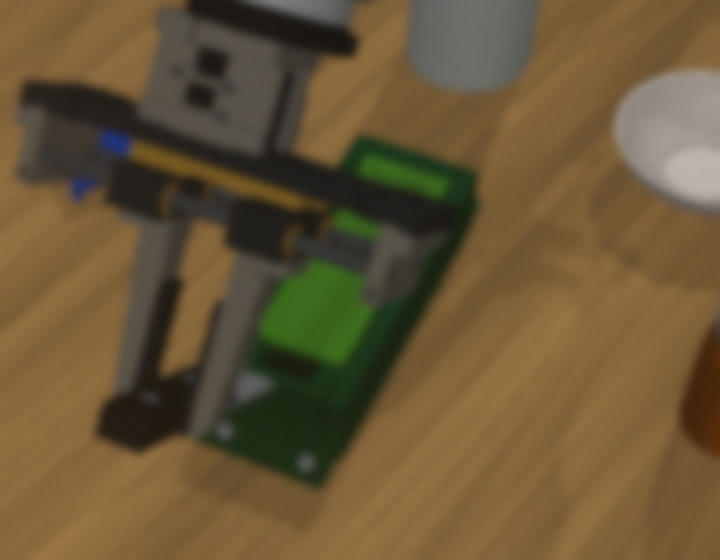

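View pics/w5.png

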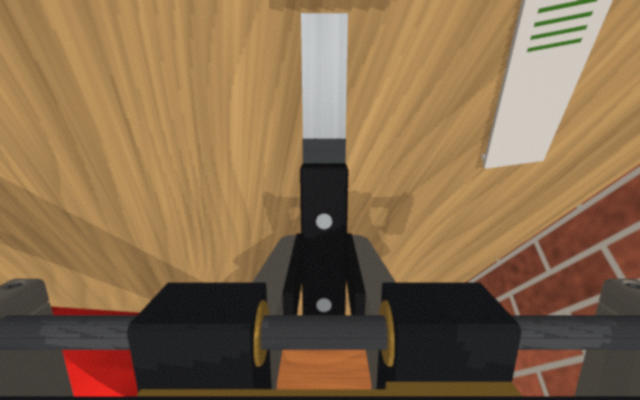

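View pics/t5.png

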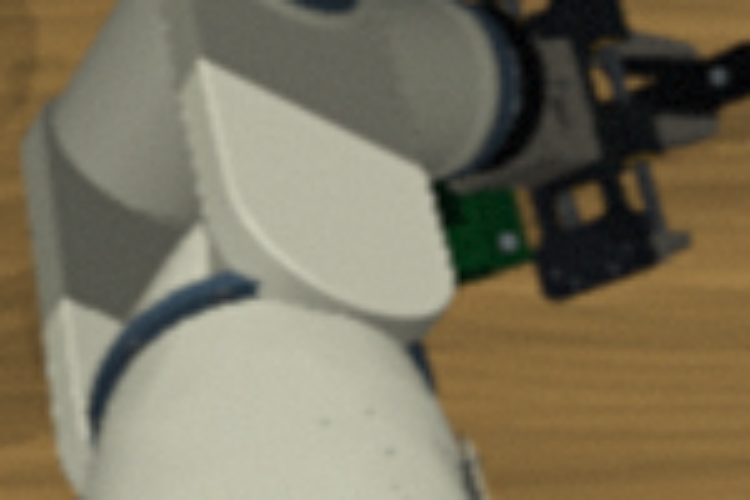

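>>> carry_out(plan=[[0.15,0,0,0,0,0,-1],[0.3,0,0,0,0,0,-1],[0.42,0,0,0,0,0,-1],[0.42,0,0,0,0,0,-1]])

```text
clock: 7.9
ee_pos: [0.5562, 0.0714, 0.2764]
tcp_rot: [[-0.185, 0.972, 0.143], [0.766, 0.234, -0.598], [-0.615, -0.001, -0.788]]
force: [0.4, -0.3, -1.1]
gripper_width: 0.257
```

>>> carry_out(plan=[[0.06,0,0,0,0,0,-1],[0.12,0,0,0,0,0,-1],[0.18,0,0,0,0,0,-1],[0.24,0,0,0,0,0,-1],[0.29,0,0,0,0,0,-1],[0.29,0,0,0,0,0,-1],[0.29,0,0,0,0,0,-1]])

```text
clock: 8.6
ee_pos: [0.5517, 0.0923, 0.2601]
tcp_rot: [[-0.182, 0.973, 0.144], [0.767, 0.232, -0.599], [-0.616, 0.002, -0.788]]
force: [-0.2, 1.0, -1.0]
gripper_width: 0.257
```

```bash
python3 - <<'E'
from plan import *
from station import ctrl,optics
s=ctrl.get_state(); print(s["joint_pos"].round(1),s["ee_pos"],s["force"])
tip=s["ee_pos"]+s["tcp_rot"]@OFF; r=tip-S; print("tip rel sill along,lat,z",r@D*1000, r[:2]@[-D[1],D[0]]*1000, r[2]*1000)
d=optics.get_image("scene"); np.savez("s6.npz",**d); cv2.imwrite("pics/s6.png",cv2.resize(d["color"][140:220,290:380],None,fx=7,fy=7,interpolation=2)[:,:,::-1])
for th in (38,36,30,24,18,12,6,0,-3):
    p,R=tip_pose(th,.0255,.05-.0255*np.tan(np.radians(th))); m=move(s,p,R); print(th,m[0],m[1])
E
```

```text
[ 20.   28.1 108.9 -46.1  58.   37.2] [0.55165546 0.09230334 0.26014703] [-0.19710854  1.0150535  -1.011667  ]
tip rel sill along,lat,z 26.25250470242742 -0.8223457355026588 -15.88021213446393
38 [ 0.019 -0.005  0.037] [ 0.0003  0.     -0.0004]
36 [-0.056 -0.005  0.069] [ 0.0003  0.0111 -0.0004]
30 [-0.269 -0.005  0.183] [ 0.0003  0.0445 -0.0004]
24 [-0.463 -0.005  0.319] [ 0.0003  0.0778 -0.0004]
18 [-0.638 -0.004  0.475] [ 0.0004  0.1111 -0.0004]
12 [-0.791 -0.004  0.647] [ 0.0004  0.1445 -0.0004]
6 [-0.922 -0.004  0.834] [ 0.0004  0.1778 -0.0003]
0 [-1.031 -0.004  1.032] [ 0.0004  0.2111 -0.0003]
-3 [-1.077 -0.004  1.135] [ 0.0004  0.2278 -0.0003]
```

View pics/s6.png

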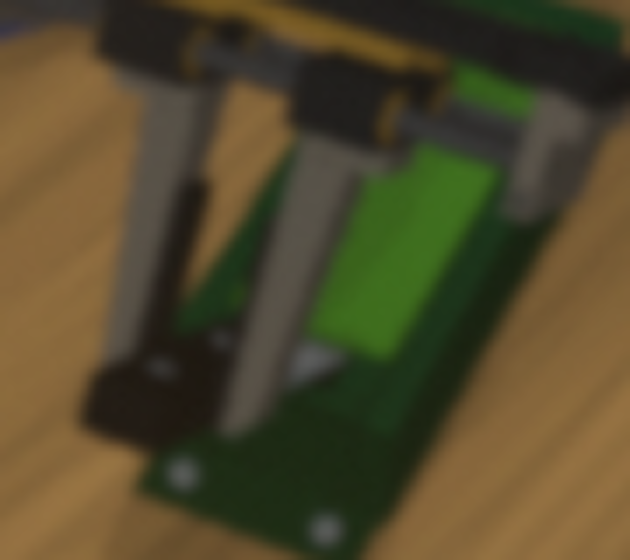

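The blade is in the notch with its end hidden under the lip edge (crop ~(335,355)), and there is no contact force. Next I lower it onto the sill and start levering.

>>> carry_out(plan=[[0.01,0,0.02,0,0,0,-1],[0.02,0,0.037,0,0,0,-1],[-0.02,0,0.053,0,0.0055,0,-1],[-0.056,0,0.069,0,0.011,0,-1],[-0.127,0,0.105,0,0.022,0,-1],[-0.198,0,0.143,0,0.033,0,-1],[-0.269,0,0.183,0,0.0445,0,-1],[-0.334,0,0.226,0,0.0555,0,-1],[-0.4,0,0.27,0,0.0665,0,-1],[-0.463,0,0.319,0,0.0778,0,-1]])

```text
clock: 9.65
ee_pos: [0.5648, 0.0368, 0.2639]
tcp_rot: [[-0.211, 0.973, 0.096], [0.89, 0.232, -0.393], [-0.405, 0.002, -0.914]]
force: [-0.5, -0.3, -1.8]
gripper_width: 0.252
```

```bash
cat > lev.py <<'E'
from plan import *
from station import ctrl,optics
import sys
s=ctrl.get_state(); print(s["joint_pos"].round(1),s["ee_pos"],s["force"],s["ft_torque"])
tip=s["ee_pos"]+s["tcp_rot"]@OFF; r=tip-S; print("tip rel sill along,lat,z",r@D*1000, r[:2]@[-D[1],D[0]]*1000, r[2]*1000,"tilt",np.degrees(np.arcsin(-s["tcp_rot"][2,0])))
for th in (24,22,20,18,15,12,9,6,3,0,-3,-6,-9):
    p,R=tip_pose(th,.0255,.05-.0255*np.tan(np.radians(th))); m=move(s,p,R); print(th,m[0],m[1])
d=optics.get_image("scene"); cv2.imwrite(f"pics/{sys.argv[1]}.png",cv2.resize(d["color"][140:220,290:380],None,fx=7,fy=7,interpolation=2)[:,:,::-1])
E
python3 lev.py s7
```

```text
[ 10.5  25.6 108.7 -32.4  49.   19.4] [0.56476448 0.03683675 0.26390008] [-0.54753658 -0.33737901 -1.84242331] [0.22546362 0.11663331 0.05951657]
tip rel sill along,lat,z 25.08192488580235 -0.8571289788442575 -10.924432673593623 tilt 23.886982817140737
24 [ 0.009 -0.003 -0.   ] [ 0.0005 -0.0006 -0.0006]
22 [-0.061 -0.003  0.033] [ 0.0005  0.0105 -0.0006]
20 [-0.13  -0.003  0.07 ] [ 0.0005  0.0216 -0.0006]
18 [-0.198 -0.003  0.108] [ 0.0006  0.0327 -0.0006]
15 [-0.295 -0.003  0.171] [ 0.0006  0.0494 -0.0005]
12 [-0.389 -0.003  0.238] [ 0.0006  0.066  -0.0005]
9 [-0.478 -0.003  0.311] [ 0.0006  0.0827 -0.0005]
6 [-0.562 -0.003  0.388] [ 0.0006  0.0994 -0.0005]
3 [-0.641 -0.003  0.468] [ 0.0006  0.116  -0.0005]
0 [-0.715 -0.003  0.553] [ 0.0006  0.1327 -0.0005]
-3 [-0.785 -0.003  0.641] [ 0.0007  0.1494 -0.0005]
-6 [-0.849 -0.003  0.733] [ 0.0007  0.166  -0.0004]
-9 [-0.907 -0.003  0.827] [ 0.0007  0.1827 -0.0004]
```

View pics/s7.png

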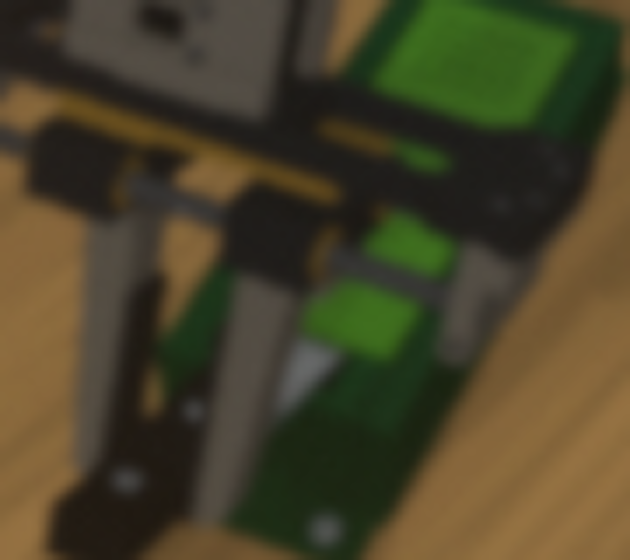

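>>> carry_out(plan=[[-0.06,0,0.033,0,0.0105,0,-1],[-0.13,0,0.07,0,0.0216,0,-1],[-0.198,0,0.108,0,0.0327,0,-1],[-0.248,0,0.14,0,0.041,0,-1],[-0.295,0,0.171,0,0.0494,0,-1],[-0.343,0,0.204,0,0.0577,0,-1],[-0.389,0,0.238,0,0.066,0,-1],[-0.434,0,0.274,0,0.0744,0,-1],[-0.478,0,0.311,0,0.0827,0,-1],[-0.478,0,0.311,0,0.0827,0,-1]])

```text
clock: 10.7
ee_pos: [0.5778, -0.0179, 0.2546]
tcp_rot: [[-0.228, 0.973, 0.038], [0.961, 0.231, -0.153], [-0.158, 0.002, -0.987]]
force: [-0.1, 1.1, 0.0]
gripper_width: 0.253
```

```bash
python3 lev.py s8
```

```text
[  0.7  26.3 107.  -12.5  45.3  -4. ] [ 0.57775375 -0.01790531  0.25463059] [-0.06025773  1.11326037  0.00917548] [ 0.2107144   0.11813249 -0.01247009]
tip rel sill along,lat,z 25.142951332905994 -0.7186149198899213 -4.373893797711789 tilt 9.092560838544772
24 [ 0.55  -0.003 -0.178] [ 0.0003 -0.0828 -0.0008]
22 [ 0.473 -0.003 -0.164] [ 0.0003 -0.0717 -0.0008]
20 [ 0.397 -0.003 -0.146] [ 0.0003 -0.0606 -0.0008]
18 [ 0.322 -0.003 -0.126] [ 0.0004 -0.0495 -0.0007]
15 [ 0.212 -0.002 -0.091] [ 0.0004 -0.0328 -0.0007]
12 [ 0.104 -0.002 -0.049] [ 0.0004 -0.0162 -0.0007]
9 [-0.    -0.002 -0.002] [ 0.0004  0.0005 -0.0007]
6 [-0.101 -0.002  0.051] [ 0.0004  0.0172 -0.0007]
3 [-0.199 -0.002  0.109] [ 0.0005  0.0338 -0.0007]
0 [-0.292 -0.002  0.172] [ 0.0005  0.0505 -0.0007]
-3 [-0.382 -0.001  0.239] [ 0.0005  0.0672 -0.0007]
-6 [-0.467 -0.001  0.311] [ 0.0005  0.0838 -0.0007]
-9 [-0.547 -0.001  0.387] [ 0.0005  0.1005 -0.0006]
```

View pics/s8.png

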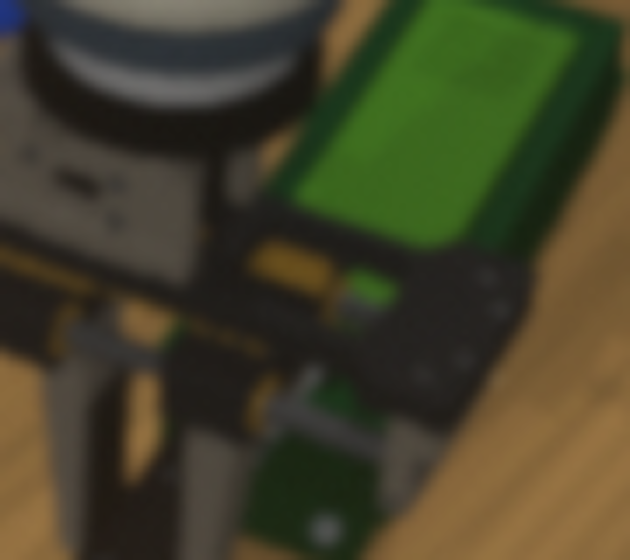

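>>> carry_out(plan=[[-0.05,0,0.025,0,0.0085,0,-1],[-0.1,0,0.051,0,0.0172,0,-1],[-0.15,0,0.08,0,0.0255,0,-1],[-0.2,0,0.109,0,0.0338,0,-1],[-0.245,0,0.14,0,0.042,0,-1],[-0.292,0,0.172,0,0.0505,0,-1],[-0.337,0,0.205,0,0.059,0,-1],[-0.382,0,0.239,0,0.0672,0,-1],[-0.382,0,0.239,0,0.0672,0,-1]])

```text
clock: 11.65
ee_pos: [0.5874, -0.0578, 0.2369]
tcp_rot: [[-0.231, 0.973, -0.011], [0.972, 0.231, 0.051], [0.052, 0.001, -0.999]]
force: [-0.6, 0.8, 2.0]
gripper_width: 0.257
```

```bash
python3 lev.py s9; python3 snap.py w9;python3 - <<'E'
from station import optics
import cv2
d=optics.get_image("top"); cv2.imwrite("pics/t9.png",cv2.resize(d["color"][150:250,220:370],None,fx=5,fy=5)[:,:,::-1])
E
```

```text
[ -6.6  29.1 104.6   3.9  47.2 -22.6] [ 0.58739339 -0.05778637  0.23690958] [-0.56089776  0.80213849  1.95126858] [0.20072334 0.12102406 0.05119887]
tip rel sill along,lat,z 25.873805101585177 -0.6871208898381618 1.1722034752583017 tilt -2.98511185860129
24 [ 0.994 -0.004 -0.215] [ 0.0003 -0.1499 -0.0006]
22 [ 0.916 -0.004 -0.217] [ 0.0003 -0.1388 -0.0006]
20 [ 0.838 -0.004 -0.216] [ 0.0003 -0.1277 -0.0005]
18 [ 0.76  -0.004 -0.212] [ 0.0003 -0.1166 -0.0005]
15 [ 0.645 -0.004 -0.2  ] [ 0.0003 -0.0999 -0.0005]
12 [ 0.531 -0.003 -0.182] [ 0.0003 -0.0833 -0.0005]
9 [ 0.419 -0.003 -0.158] [ 0.0003 -0.0666 -0.0005]
6 [ 0.309 -0.003 -0.127] [ 0.0003 -0.0499 -0.0005]
3 [ 0.202 -0.003 -0.091] [ 0.0003 -0.0333 -0.0005]
0 [ 0.097 -0.003 -0.049] [ 0.0004 -0.0166 -0.0005]
-3 [-0.004 -0.003 -0.002] [ 0.0004  0.0001 -0.0005]
-6 [-0.102 -0.003  0.051] [ 0.0004  0.0167 -0.0005]
-9 [-0.197 -0.003  0.109] [ 0.0004  0.0334 -0.0005]
11.7 [ 0.5874 -0.0576  0.2371] [ -6.5  29.1 104.7   3.8  47.2 -22.5] [ 0.7 -0.9  1.7] 0.254
[[-0.231, 0.973, -0.011], [0.972, 0.232, 0.05], [0.051, 0.001, -0.999]]
```

View pics/s9.png

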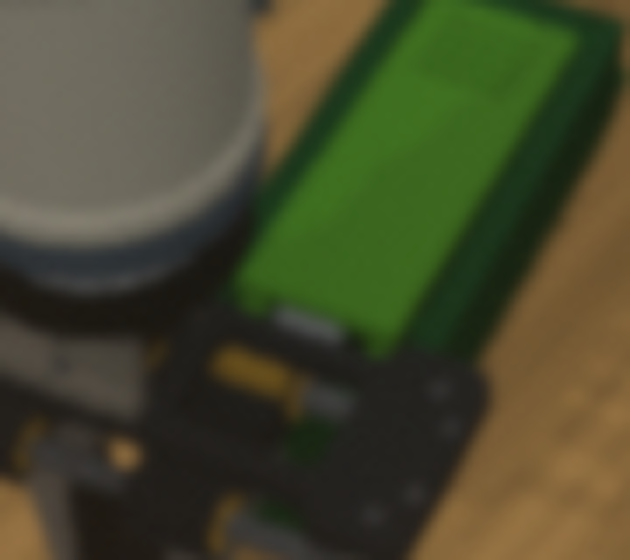

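View pics/w9.png

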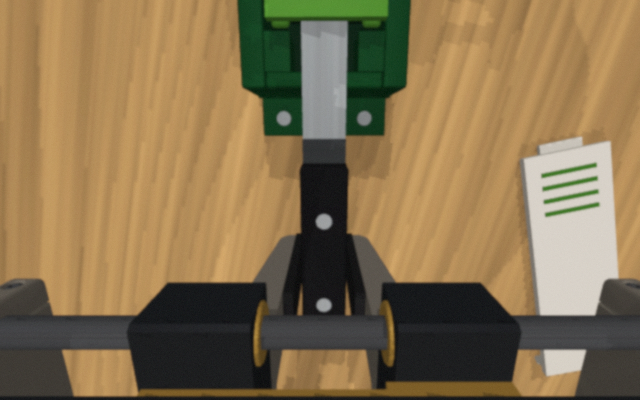

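View pics/t9.png

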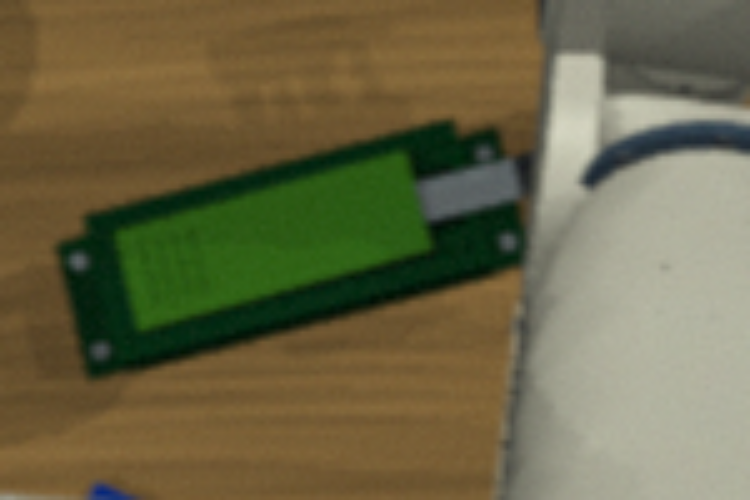

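>>> carry_out(plan=[[0.05,0,-0.025,0,-0.008,0,-1],[0.097,0,-0.05,0,-0.0166,0,-1],[0.15,0,-0.07,0,-0.025,0,-1],[0.2,0,-0.091,0,-0.0333,0,-1],[0.25,0,-0.11,0,-0.042,0,-1],[0.305,0,-0.127,0,-0.05,0,-1],[0.305,0,-0.127,0,-0.05,0,-1],[0.305,0,-0.127,0,-0.05,0,-1]])

```text
clock: 12.6
ee_pos: [0.5804, -0.0281, 0.2513]
tcp_rot: [[-0.232, 0.972, 0.026], [0.967, 0.233, -0.101], [-0.104, 0.002, -0.995]]
force: [0.2, 0.6, -1.4]
gripper_width: 0.252
```

```bash
python3 lev.py s10|head -3; python3 snap.py w10
```

```text
[ -1.2  26.8 106.5  -8.1  45.4  -9.1] [ 0.5803506  -0.02810875  0.25130278] [ 0.15701349  0.63207925 -1.3888837 ] [0.01459388 0.04343541 0.04768795]
tip rel sill along,lat,z 25.768834140699138 -0.6435189857434649 -2.5880621495652374 tilt 5.998317558046405
24 [ 0.66  -0.003 -0.192] [ 0.0005 -0.1    -0.0001]
12.65 [ 0.5804 -0.0283  0.2513] [ -1.3  26.8 106.4  -8.1  45.4  -9.1] [ 0.9 -0.2 -0.3] 0.259
[[-0.231, 0.973, 0.026], [0.967, 0.233, -0.101], [-0.104, 0.002, -0.995]]
```

View pics/w10.png

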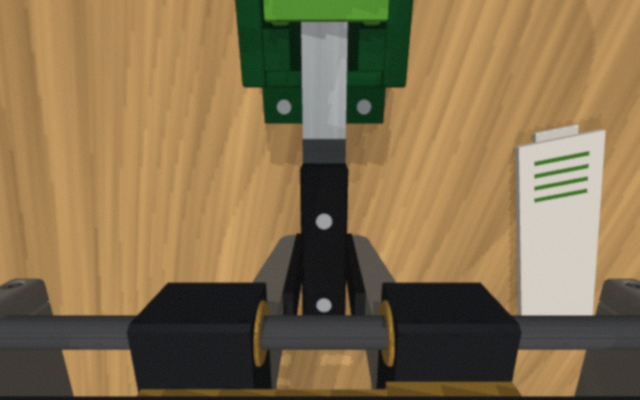

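View pics/s10.png

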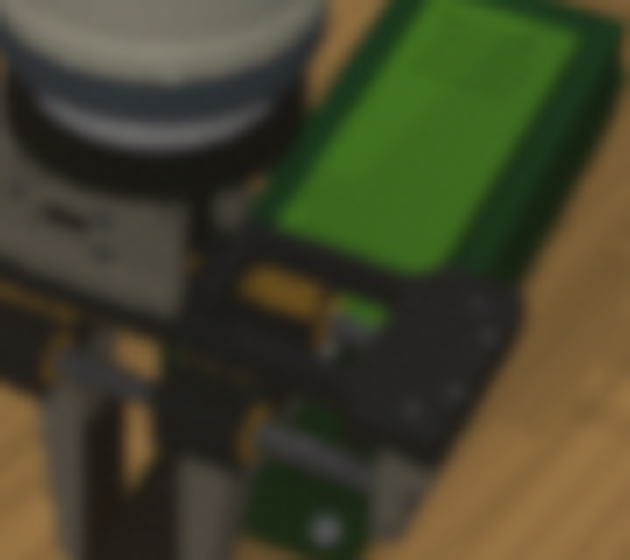

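>>> carry_out(plan=[[-0.12,0,-0.005,0,0,0,-1],[-0.3,0,-0.01,0,0,0,-1],[-0.6,0,-0.05,0,0,0,-1],[-0.95,0,-0.2,0,0,0,-1],[-0.95,0,-0.2,0,0,0,-1],[-0.95,0,-0.2,0,0,0,-1],[-0.95,0,-0.2,0,0,0,-1]])

```text
clock: 13.4
ee_pos: [0.6013, -0.1183, 0.2805]
tcp_rot: [[-0.23, 0.973, 0.025], [0.968, 0.232, -0.101], [-0.104, 0.0, -0.995]]
force: [-0.4, 0.0, -1.3]
gripper_width: 0.258
```

```bash
python3 - <<'E'
from h import *
from station import ctrl,optics
d=optics.get_image("scene"); np.savez("s11.npz",**d); cv2.imwrite("pics/s11.png",cv2.resize(d["color"][120:230,290:400],None,fx=5,fy=5,interpolation=2)[:,:,::-1])
d=optics.get_image("top"); np.savez("t11.npz",**d)
s=ctrl.get_state(); print(s["ee_pos"],s["joint_pos"].round(1))
print(move(s,[.5636,-.2748,.1945],Rtool(107.9)))
E
python3 mw.py t11; python3 mw.py s11
```

```text
[ 0.60138165 -0.11775598  0.28039303] [ -9.7  26.6 101.8  -7.2  49.4 -18.6]
(array([-1.342, -0.733,  1.004]), array([-0.0012,  0.0331, -0.0247]))
[ 244  181   62   35 1150]
((540.0237426757812, 144.51339721679688), (53.401153564453125, 160.53904724121094), 14.120264053344727)
[[494.54752 215.84381]
 [533.7123   60.15533]
 [585.5      73.18298]
 [546.3352  228.87146]]
[ 325  139   47   50 1130]
((538.2767333984375, 145.27780151367188), (56.107337951660156, 160.39369201660156), 12.783001899719238)
[[493.1741   217.27983 ]
 [528.66266   60.861504]
 [583.3794    73.27577 ]
 [547.8908   229.69409 ]]
```

View pics/s11.png

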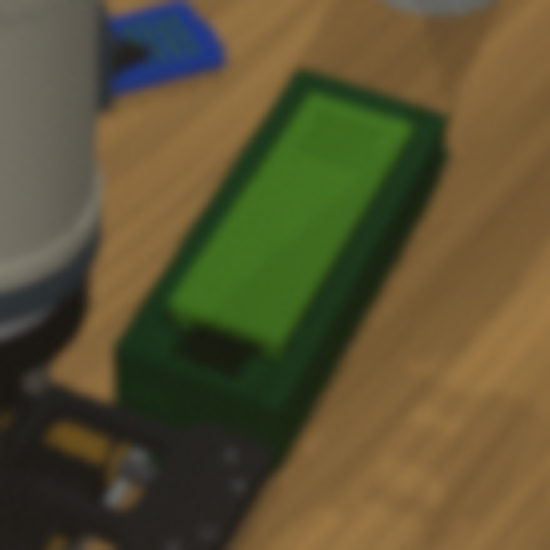

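Compared with c3, the lip now stands proud and its tabs are visible at crop (180,320) and (265,350). The cover has sprung. Now I put the scraper down at its old spot.

>>> carry_out(plan=[[-0.35,-0.2,0.1,0,0.0331,-0.0247,-1],[-0.7,-0.4,0.2,0,0.0331,-0.0247,-1],[-0.85,-0.6,0.3,0,0.0331,-0.0247,-1],[-0.85,-0.6,0.3,0,0.0331,-0.0247,-1],[-0.85,-0.6,0.3,0,0.0331,-0.0247,-1]])

```text
clock: 14.0
ee_pos: [0.5636, -0.2172, 0.2596]
tcp_rot: [[-0.306, 0.952, -0.003], [0.952, 0.306, -0.001], [0.0, -0.003, -1.0]]
force: [0.3, -0.6, -0.0]
gripper_width: 0.256
```

```bash
python3 - <<'E'
from h import *
from station import ctrl,optics
s=ctrl.get_state(); print(s["ee_pos"],s["joint_pos"].round(1))
print(move(s,[.5636,-.2748,.205],Rtool(107.9)))
E
```

```text
[ 0.56361497 -0.21723087  0.25960568] [-2.120e+01  2.810e+01  1.026e+02 -1.000e-01  4.950e+01 -3.890e+01]
(array([-0.548, -0.175,  0.547]), array([-0.001 , -0.    , -0.0004]))
```

>>> carry_out(plan=[[-0.3,-0.1,0.25,0,0,0,-1],[-0.55,-0.175,0.5,0,0,0,-1],[-0.55,-0.175,0.56,0,0,0,-1],[-0.55,-0.175,0.6,0,0,0,-1],[-0.55,-0.175,0.63,0,0,0,-1],[-0.55,-0.175,0.645,0,0,0,-1],[-0.55,-0.175,0.655,0,0,0,-1],[-0.55,-0.175,0.66,0,0,0,-1],[-0.55,-0.175,0.66,0,0,0,-1]])

```text
clock: 14.9
ee_pos: [0.5641, -0.2752, 0.1945]
tcp_rot: [[-0.307, 0.952, -0.002], [0.952, 0.307, -0.002], [-0.001, -0.002, -1.0]]
force: [-0.9, 0.5, -1.6]
gripper_width: 0.255
```

>>> carry_out(plan=[[0,0,0.008,0,0,0,-1],[0,0,0.015,0,0,0,-1],[0,0,0.02,0,0,0,-1],[0,0,0.02,0,0,0,-1]])

```text
clock: 15.3
ee_pos: [0.564, -0.2755, 0.1923]
tcp_rot: [[-0.307, 0.952, -0.002], [0.952, 0.307, -0.002], [-0.001, -0.002, -1.0]]
force: [-1.4, 0.4, 1.1]
gripper_width: 0.257
```

Touching down lightly (force z went from −1.6 to +1.1 N). Open and rise.

>>> carry_out(plan=[[0,0,0,0,0,0,0],[0,0,0,0,0,0,0.2],[0,0,0,0,0,0,0.2],[0,0,0,0,0,0,0.2],[0,0,0,0,0,0,0.2],[0,0,0,0,0,0,0.2]], newtons=20)

```text
clock: 15.9
ee_pos: [0.564, -0.2754, 0.1921]
tcp_rot: [[-0.307, 0.952, -0.002], [0.952, 0.307, -0.001], [-0.001, -0.002, -1.0]]
force: [0.0, -0.0, 0.4]
gripper_width: 0.605
```

>>> carry_out(plan=[[0,0,-0.3,0,0,0,0.7],[0,0,-0.7,0,0,0,0.7],[0,0,-1,0,0,0,0.7],[0,0,-1,0,0,0,0.7],[0,0,-1,0,0,0,0.7]])

```text
clock: 16.4
ee_pos: [0.5642, -0.2753, 0.2928]
tcp_rot: [[-0.307, 0.952, -0.001], [0.952, 0.307, -0.002], [-0.002, -0.001, -1.0]]
force: [0.5, 0.2, -0.4]
gripper_width: 0.849
```

```bash
python3 snap.py w12; python3 - <<'E'
from plan import *
from station import ctrl,optics
s=ctrl.get_state()
lip=S+.020*D; g=lip-.10*D
print("look pose",g,move(s,[g[0],g[1],.34],Rtool(AC)))
E
```

```text
16.4 [ 0.5642 -0.2753  0.2928] [-26.1  27.4  98.4  -0.2  54.2 -43.9] [ 0.5  0.2 -0.4] 0.849
[[-0.307, 0.952, -0.001], [0.952, 0.307, -0.002], [-0.002, -0.001, -1.0]]
look pose [ 0.58159439 -0.03349355  0.05      ] (array([ 2.245,  0.909, -0.487]), array([-0.0009,  0.0002,  0.0244]))
```

View pics/w12.png

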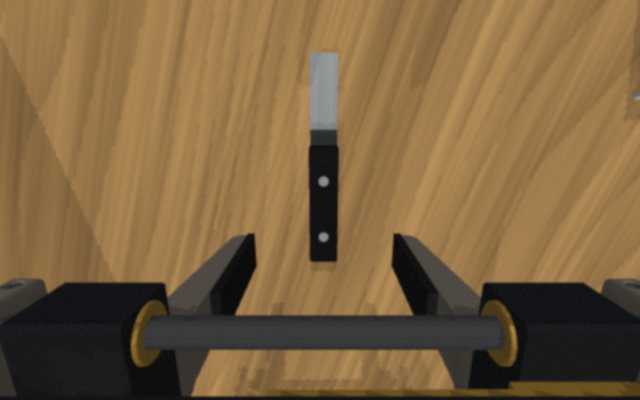

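>>> carry_out(plan=[[0.35,0.15,-0.08,0,0,0.008,1],[0.75,0.3,-0.16,0,0,0.016,1],[1,0.45,-0.24,0,0,0.0244,1],[1,0.45,-0.24,0,0,0.0244,1]])

```text
clock: 16.85
ee_pos: [0.5766, -0.1633, 0.3153]
tcp_rot: [[-0.235, 0.972, -0.003], [0.972, 0.235, -0.0], [0.0, -0.003, -1.0]]
force: [0.3, 0.6, -0.1]
gripper_width: 1.002
```

>>> carry_out(plan=[[0.35,0.1,-0.08,0,0,0,1],[0.75,0.22,-0.16,0,0,0,1],[1,0.3,-0.24,0,0,0,1],[1,0.3,-0.24,0,0,0,1],[1,0.3,-0.24,0,0,0,1]])

```text
clock: 17.35
ee_pos: [0.5821, -0.0622, 0.3387]
tcp_rot: [[-0.234, 0.972, -0.004], [0.972, 0.234, -0.002], [-0.001, -0.004, -1.0]]
force: [-0.2, -0.0, 0.8]
gripper_width: 1.001
```

```bash
python3 snap.py w13; python3 - <<'E'
import cv2
d=cv2.imread("pics/w13.png"); cv2.imwrite("pics/w13c.png",cv2.resize(d[0:260,190:450],None,fx=2.3,fy=2.3,interpolation=2))
E
```

```text
17.35 [ 0.5821 -0.0622  0.3387] [ -6.2  20.8 101.9  -0.2  57.4 -19.7] [-0.2 -0.   0.8] 1.001
[[-0.234, 0.972, -0.004], [0.972, 0.234, -0.002], [-0.001, -0.004, -1.0]]
```

View pics/w13c.png

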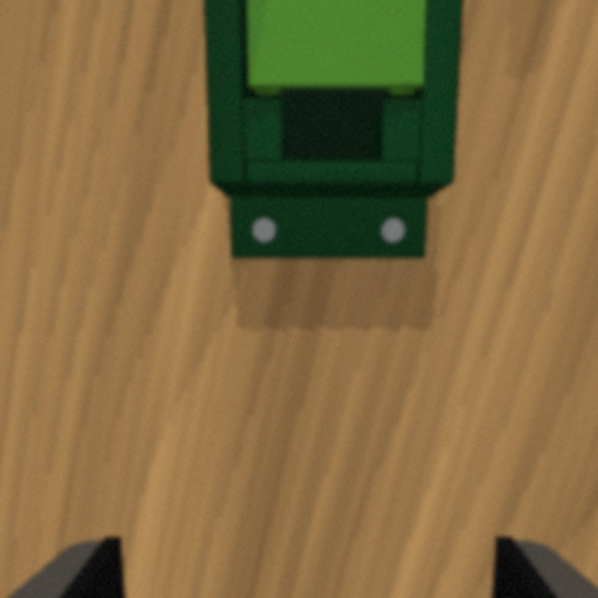

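```bash
python3 - <<'E'
from plan import *
from station import ctrl
d=load("w13.npz"); s=ctrl.get_state()
for z in (.05,.057,.06):
    P=cast(d,[[297.8,37.8],[375.2,36.8]],z); m=P.mean(0); print(z,P*1000,np.linalg.norm(P[1]-P[0])*1000,(m-S)@D*1000,(m-S)[:2]@[-D[1],D[0]]*1000)
    # sill inner edge / frame
lip=cast(d,[[336.5,37.3]],.057)[0]
print("range",d["range_z"][30:36,336])
for back in (.007,):
    t=lip+back*D; t[2]=.241+.008; print(t,move(s,t,Rtool(AC)))
E
```

```text
0.05 [[530.9530882   59.99735165  50.        ]
 [587.85235517  74.38918263  50.        ]] 58.69115249116668 23.08636609133149 -1.8723851965518297
0.057 [[531.81590853  58.70653811  57.        ]
 [587.22945981  72.72257921  57.        ]] 57.15864828907976 21.620390288467387 -1.6446030223093002
0.06 [[532.18568867  58.15333231  60.        ]
 [586.96250466  72.0083206   60.        ]] 56.50186077389951 20.992114944382795 -1.546982090491014
range [0.2364597  0.23605087 0.23594967 0.23657821 0.23616844 0.23701428]
[0.55791293 0.07252726 0.249     ] (array([1.373, 0.085, 0.895]), array([-0.0013,  0.0003,  0.0001]))
```

>>> carry_out(plan=[[0.4,0.04,0.1,0,0,0,1],[0.8,0.085,0.2,0,0,0,1],[1,0.085,0.3,0,0,0,1],[1,0.085,0.4,0,0,0,1],[1,0.085,0.4,0,0,0,1]])

```text
clock: 17.9
ee_pos: [0.5667, 0.0361, 0.2978]
tcp_rot: [[-0.233, 0.972, -0.005], [0.972, 0.233, -0.002], [-0.001, -0.005, -1.0]]
force: [-0.1, 0.1, -0.2]
gripper_width: 1.0
```

>>> carry_out(plan=[[0.2,0,0.1,0,0,0,1],[0.37,0,0.3,0,0,0,1],[0.37,0,0.45,0,0,0,1],[0.37,0,0.49,0,0,0,1],[0.37,0,0.49,0,0,0,1]])

```text
clock: 18.4
ee_pos: [0.5587, 0.0718, 0.2503]
tcp_rot: [[-0.232, 0.973, -0.003], [0.973, 0.232, -0.002], [-0.001, -0.003, -1.0]]
force: [-0.0, -0.1, -0.0]
gripper_width: 1.002
```

```bash
python3 snap.py w14; python3 - <<'E'
from plan import *
from station import ctrl,optics
s=ctrl.get_state()
print(move(s,[.5579,.0725,.2415],Rtool(AC)))
d=optics.get_image("scene"); cv2.imwrite("pics/s14.png",cv2.resize(d["color"][120:230,290:400],None,fx=5,fy=5,interpolation=2)[:,:,::-1])
E
```

```text
18.4 [0.5587 0.0718 0.2503] [ 7.20e+00  2.60e+01  1.08e+02 -1.00e-01  4.62e+01 -6.10e+00] [-0.  -0.1 -0. ] 1.002
[[-0.232, 0.973, -0.003], [0.973, 0.232, -0.002], [-0.001, -0.003, -1.0]]
(array([ 0.008, -0.009,  0.094]), array([-0.0007,  0.0004, -0.0004]))
```

View pics/w14.png

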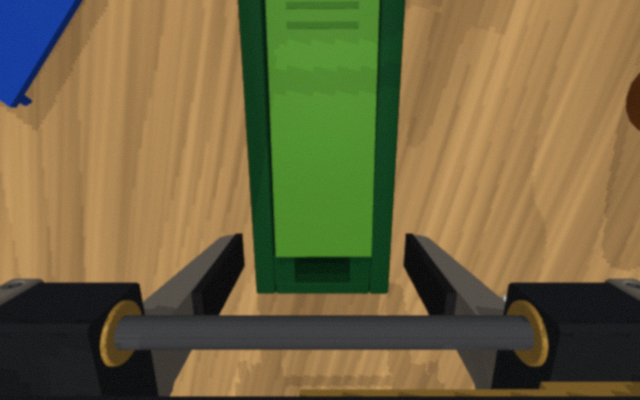

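View pics/s14.png

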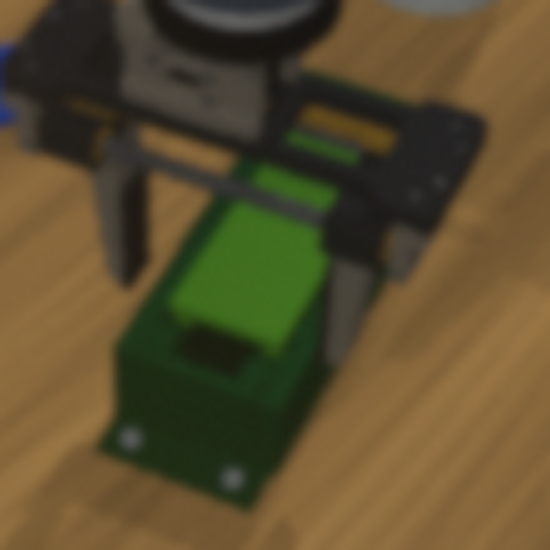

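>>> carry_out(plan=[[0.005,-0.005,0.05,0,0,0,1],[0.005,-0.005,0.08,0,0,0,1],[0.005,-0.005,0.09,0,0,0,1],[0.005,-0.005,0.09,0,0,0,1]])

```text
clock: 18.9
ee_pos: [0.5578, 0.0735, 0.2415]
tcp_rot: [[-0.233, 0.972, -0.002], [0.972, 0.233, -0.002], [-0.001, -0.003, -1.0]]
force: [-0.3, -0.2, 0.8]
gripper_width: 1.002
```

>>> carry_out(plan=[[0,0,0,0,0,0,0.4],[0,0,0,0,0,0,0.3],[0,0,0,0,0,0,0.25],[0,0,0,0,0,0,-1],[0,0,0,0,0,0,-1],[0,0,0,0,0,0,-1],[0,0,0,0,0,0,-1],[0,0,0,0,0,0,-1],[0,0,0,0,0,0,-1],[0,0,0,0,0,0,-1]], newtons=15)

```text
clock: 19.9
ee_pos: [0.5578, 0.0735, 0.2416]
tcp_rot: [[-0.233, 0.972, -0.002], [0.972, 0.233, -0.002], [-0.001, -0.002, -1.0]]
force: [-0.1, 0.7, 0.1]
gripper_width: 0.59
```

>>> carry_out(plan=[[0,0,0,0,0,0,-1],[0,0,0,0,0,0,-1],[0,0,-0.05,0,0,0,-1],[0,0,-0.1,0,0,0,-1],[0,0,-0.15,0,0,0,-1],[0,0,-0.2,0,0,0,-1],[0,0,-0.2,0,0,0,-1]])

```text
clock: 20.6
ee_pos: [0.5582, 0.0735, 0.2626]
tcp_rot: [[-0.233, 0.972, -0.001], [0.972, 0.233, -0.001], [-0.001, -0.001, -1.0]]
force: [-0.7, -1.2, -0.4]
gripper_width: 0.592
```

```bash
python3 snap.py w15; python3 - <<'E'
from plan import *
from station import ctrl,optics
d=optics.get_image("scene"); cv2.imwrite("pics/s15.png",cv2.resize(d["color"][120:230,290:400],None,fx=5,fy=5,interpolation=2)[:,:,::-1])
E
```

```text
20.6 [0.5582 0.0735 0.2626] [ 7.400e+00  2.490e+01  1.077e+02 -1.000e-01  4.750e+01 -6.000e+00] [-0.7 -1.2 -0.4] 0.592
[[-0.233, 0.972, -0.001], [0.972, 0.233, -0.001], [-0.001, -0.001, -1.0]]
```

View pics/w15.png

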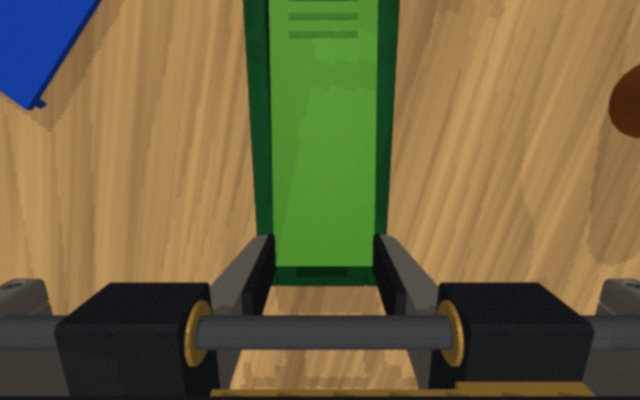

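View pics/s15.png

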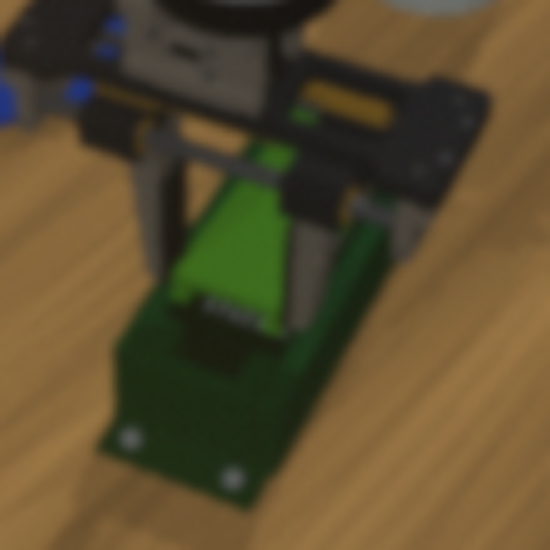

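>>> carry_out(plan=[[0,0,-0.1,0,0,0,-1],[0,0,-0.2,0,0,0,-1],[0,0,-0.3,0,0,0,-1],[0,0,-0.4,0,0,0,-1],[0,0,-0.5,0,0,0,-1],[0,0,-0.6,0,0,0,-1],[0,0,-0.7,0,0,0,-1],[0,0,-0.8,0,0,0,-1],[0,0,-0.9,0,0,0,-1],[0,0,-1,0,0,0,-1]])

```text
clock: 21.7
ee_pos: [0.5581, 0.0737, 0.3624]
tcp_rot: [[-0.233, 0.972, -0.002], [0.972, 0.233, -0.002], [-0.001, -0.002, -1.0]]
force: [0.1, 1.1, -0.6]
gripper_width: 0.589
```

```bash
cat > look.py <<'E'
import sys
from plan import *
from station import ctrl,optics
s=ctrl.get_state(); print(s["clock"],s["ee_pos"].round(4),s["force"].round(1),round(s["gripper_width"],3),s["joint_pos"].round(1))
d=optics.get_image("scene"); cv2.imwrite(f"pics/{sys.argv[1]}.png",cv2.resize(d["color"][20:320,170:470],None,fx=2,fy=2,interpolation=2)[:,:,::-1])
E
python3 look.py s16
```

```text
21.7 [0.5581 0.0737 0.3624] [ 0.1  1.1 -0.6] 0.589 [ 7.400e+00  1.740e+01  1.036e+02 -1.000e-01  5.920e+01 -6.000e+00]
```

View pics/s16.png

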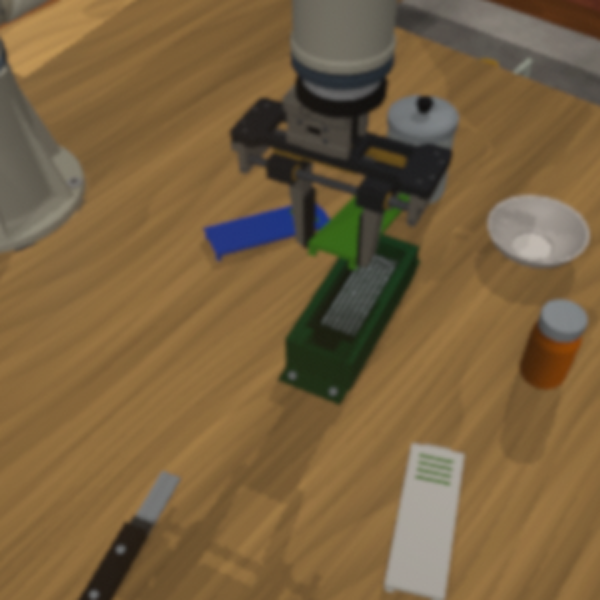

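>>> carry_out(plan=[[0,0,-0.1,0,0,0,-1],[0,0,-0.2,0,0,0,-1],[0,0,-0.3,0,0,0,-1],[0,0,-0.4,0,0,0,-1],[0,0,-0.5,0,0,0,-1],[0,0,-0.6,0,0,0,-1],[0,0,-0.7,0,0,0,-1],[0,0,-0.8,0,0,0,-1],[0,0,-0.9,0,0,0,-1],[0,0,-1,0,0,0,-1]])

```text
clock: 22.75
ee_pos: [0.5583, 0.0738, 0.4624]
tcp_rot: [[-0.233, 0.972, -0.002], [0.972, 0.233, -0.002], [-0.001, -0.002, -1.0]]
force: [0.3, 1.1, -0.7]
gripper_width: 0.59
```

>>> carry_out(plan=[[0,0,-0.15,0,0,0,-1],[0,0,-0.3,0,0,0,-1],[0,0,-0.3,0,0,0,-1],[0,0,-0.3,0,0,0,-1],[0,0,-0.3,0,0,0,-1]])

```text
clock: 23.25
ee_pos: [0.5581, 0.0738, 0.4908]
tcp_rot: [[-0.233, 0.972, -0.003], [0.972, 0.233, -0.002], [-0.001, -0.004, -1.0]]
force: [0.3, 0.2, -0.9]
gripper_width: 0.588
```

```bash
python3 look.py s17; python3 snap.py w17
```

```text
23.25 [0.5581 0.0738 0.4908] [ 0.3  0.2 -0.9] 0.588 [ 7.4 10.6 95.4 -0.1 74.2 -6. ]
23.3 [0.5582 0.0738 0.4907] [ 7.4 10.6 95.4 -0.1 74.2 -6. ] [-0.8 -0.2 -0.6] 0.589
[[-0.233, 0.972, -0.003], [0.972, 0.233, -0.002], [-0.001, -0.004, -1.0]]
```

View pics/s17.png

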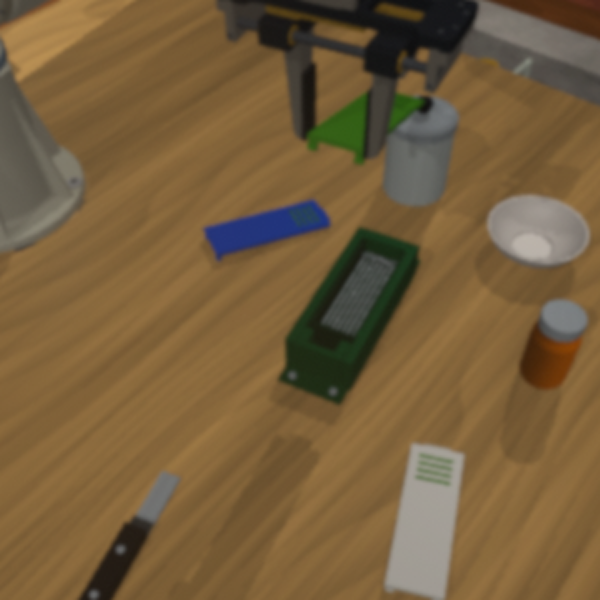

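View pics/w17.png

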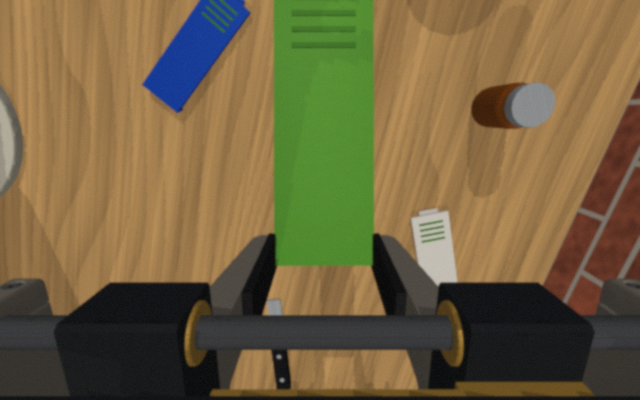

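```bash
cat > pitch.py <<'E'
import sys
from h import *
d=load(sys.argv[1]+".npz"); c=d["color"]; hsv=cv2.cvtColor(c,cv2.COLOR_RGB2HSV); K=d["mtx"];T=d["T_tool_cam"]
g=(hsv[...,0]>40)&(hsv[...,0]<75)&(hsv[...,1]>120)&(hsv[...,2]>85)&(d["range_z"]>0)
ys,xs=np.nonzero(g); ok=(xs>285)&(xs<365)&(ys<260); ys=ys[ok];xs=xs[ok]; z=d["range_z"][ys,xs]
P=np.c_[(xs-K[0,2])/K[0,0]*z,-(ys-K[1,2])/K[1,1]*z,-z]@T[:3,:3].T+T[:3,3]
A=np.c_[P[:,0],P[:,1],np.ones(len(P))]; k,*_=np.linalg.lstsq(A,P[:,2],rcond=None); r=P[:,2]-A@k; print("pitch down deg (tool)",np.degrees(np.arctan(k[0])),"roll",np.degrees(np.arctan(k[1])),"z at x=0",k[2], "x rng",P[:,0].min(),P[:,0].max(), r.std())
E
python3 pitch.py w17
python3 - <<'E'
from plan import *
from station import ctrl
s=ctrl.get_state(); print(move(s,[.44,-.2,.40],Rtool(AC)))
E
```

```text
pitch down deg (tool) 15.442830723951786 roll -0.17531745368780277 z at x=0 0.18623574085235184 x rng -0.003604268032532526 0.13735561214322542 0.0006817575427579658
(array([-2.387, -1.784,  0.917]), array([-0.0012,  0.0003,  0.    ]))
```

>>> carry_out(plan=[[-0.2,-0.15,0,0,0,0,-1],[-0.45,-0.35,0,0,0,0,-1],[-0.7,-0.55,0,0,0,0,-1],[-0.9,-0.7,0,0,0,0,-1],[-0.9,-0.7,0,0,0,0,-1]])

```text
clock: 23.85
ee_pos: [0.5102, -0.0319, 0.4915]
tcp_rot: [[-0.231, 0.973, -0.003], [0.973, 0.231, -0.002], [-0.001, -0.004, -1.0]]
force: [0.6, 0.7, -0.9]
gripper_width: 0.59
```

>>> carry_out(plan=[[-0.2,-0.15,0.1,0,0,0,-1],[-0.45,-0.35,0.2,0,0,0,-1],[-0.7,-0.55,0.3,0,0,0,-1],[-0.9,-0.7,0.4,0,0,0,-1],[-0.9,-0.7,0.4,0,0,0,-1]])

```text
clock: 24.35
ee_pos: [0.4631, -0.1351, 0.4506]
tcp_rot: [[-0.231, 0.973, -0.005], [0.973, 0.231, -0.001], [-0.0, -0.005, -1.0]]
force: [-1.2, -0.5, -0.8]
gripper_width: 0.588
```

```bash
python3 snap.py w18; python3 pitch.py w18; python3 - <<'E'
from plan import *
from station import ctrl
s=ctrl.get_state(); print(move(s,[.44,-.2,.30],Rtool(AC,-12.9)))
E
```

```text
24.35 [ 0.4631 -0.1351  0.4506] [-16.4   4.8 107.3  -0.2  68.1 -29.7] [-1.2 -0.5 -0.8] 0.588
[[-0.231, 0.973, -0.005], [0.973, 0.231, -0.001], [-0.0, -0.005, -1.0]]
pitch down deg (tool) 17.588905199454786 roll -0.1734532385121404 z at x=0 0.186355785077341 x rng -0.0035769692942124592 0.13939268936567678 0.0006846469592142983
(array([-0.585, -0.379,  1.515]), array([-0.001 ,  0.0717, -0.0008]))
```

View pics/w18.png

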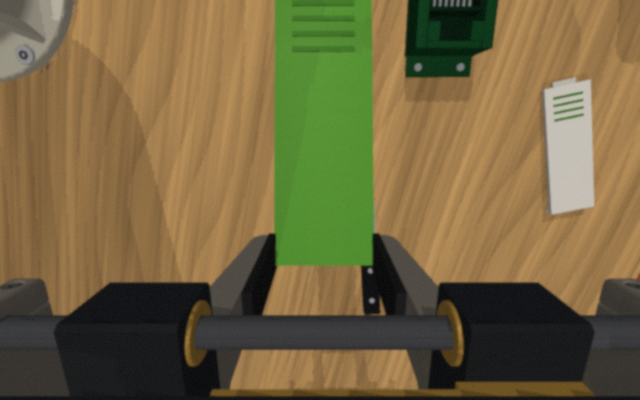

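>>> carry_out(plan=[[-0.15,-0.1,0.25,0,0.02,0,-1],[-0.3,-0.2,0.5,0,0.04,0,-1],[-0.45,-0.3,0.75,0,0.06,0,-1],[-0.585,-0.38,1,0,0.083,0,-1],[-0.585,-0.38,1,0,0.083,0,-1],[-0.585,-0.38,1,0,0.083,0,-1]], newtons=20)

```text
clock: 25.0
ee_pos: [0.4414, -0.1994, 0.3525]
tcp_rot: [[-0.224, 0.973, -0.062], [0.94, 0.232, 0.248], [0.256, -0.003, -0.967]]
force: [0.3, 1.0, 0.0]
gripper_width: 0.59
```

```bash
python3 snap.py w19; python3 pitch.py w19; python3 look.py s19; python3 - <<'E'
from plan import *
from station import ctrl
s=ctrl.get_state(); print("tilt",np.degrees(np.arcsin(-s["tcp_rot"][2,0])))
for x,z in((-.011,.191),(.16,.191+.05)): print((s["ee_pos"]+s["tcp_rot"]@[x,0,z]).round(4))
E
```

```text
25.0 [ 0.4414 -0.1994  0.3525] [-28.3  14.1 110.5  12.   66.  -47.6] [0.3 1.  0. ] 0.59
[[-0.224, 0.973, -0.062], [0.94, 0.232, 0.248], [0.256, -0.003, -0.967]]
pitch down deg (tool) 17.488752991724926 roll -0.14421895078182145 z at x=0 0.18653906392759573 x rng -0.003921147475028433 0.1390694664280019 0.0006751274727960658
25.05 [ 0.4415 -0.1992  0.3532] [ 0.4  0.6 -1.3] 0.587 [-28.2  14.1 110.5  12.   66.  -47.6]
tilt -14.750627176893072
[ 0.4325 -0.1621  0.166 ]
[0.3908 0.011  0.1612]
```

View pics/s19.png

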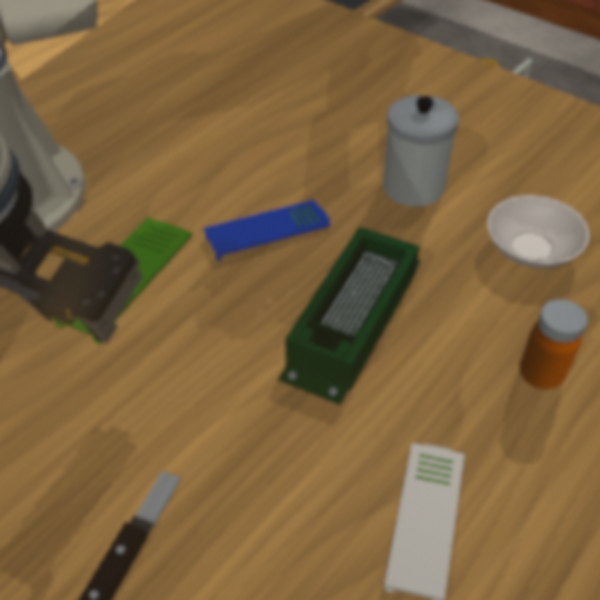

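>>> carry_out(plan=[[-0.08,0,0.3,0,0,0,-1],[-0.16,0,0.6,0,0,0,-1],[-0.22,0,0.83,0,0,0,-1],[-0.256,0,0.967,0,0,0,-1],[-0.256,0,0.967,0,0,0,-1]])

```text
clock: 25.6
ee_pos: [0.4406, -0.1987, 0.252]
tcp_rot: [[-0.226, 0.972, -0.063], [0.94, 0.234, 0.249], [0.257, -0.003, -0.966]]
force: [0.2, 0.9, -1.4]
gripper_width: 0.589
```

>>> carry_out(plan=[[-0.026,0,0.1,0,0,0,-1],[-0.052,0,0.2,0,0,0,-1],[-0.078,0,0.3,0,0,0,-1],[-0.104,0,0.4,0,0,0,-1],[-0.128,0,0.484,0,0,0,-1],[-0.128,0,0.484,0,0,0,-1],[-0.128,0,0.484,0,0,0,-1]])

```text
clock: 26.3
ee_pos: [0.4401, -0.1997, 0.2019]
tcp_rot: [[-0.224, 0.973, -0.063], [0.94, 0.233, 0.25], [0.257, -0.003, -0.966]]
force: [0.3, 0.7, -0.8]
gripper_width: 0.59
```

```bash
python3 snap.py w20; python3 pitch.py w20; python3 - <<'E'
from plan import *
from station import ctrl
s=ctrl.get_state(); print("tilt",np.degrees(np.arcsin(-s["tcp_rot"][2,0])),(s["ee_pos"]+s["tcp_rot"]@[0,0,.1864]), s["force"])
E
```

```text
26.3 [ 0.4401 -0.1997  0.2019] [-28.4  27.7 115.7  14.8  47.8 -52.9] [ 0.3  0.7 -0.8] 0.59
[[-0.224, 0.973, -0.063], [0.94, 0.233, 0.25], [0.257, -0.003, -0.966]]
pitch down deg (tool) 17.520878354779594 roll -0.17823865088425755 z at x=0 0.18654543283890604 x rng -0.0038818685254462665 0.13899001461632116 0.0006793587744340032
tilt -14.887047221596292 [ 0.42864323 -0.15331393  0.02208691] [-0.39036923  1.04495734 -0.73517306]
```

>>> carry_out(plan=[[-0.005,0,0.02,0,0,0,-1],[-0.01,0,0.04,0,0,0,-1],[-0.013,0,0.05,0,0,0,-1],[-0.015,0,0.058,0,0,0,-1],[-0.016,0,0.063,0,0,0,-1],[-0.017,0,0.067,0,0,0,-1],[-0.017,0,0.067,0,0,0,-1]])

```text
clock: 27.05
ee_pos: [0.4401, -0.1996, 0.1953]
tcp_rot: [[-0.225, 0.972, -0.062], [0.94, 0.233, 0.249], [0.257, -0.002, -0.966]]
force: [0.4, -0.5, 0.2]
gripper_width: 0.589
```

```bash
python3 snap.py w21; python3 pitch.py w21; python3 - <<'E'
from plan import *
from station import ctrl
s=ctrl.get_state(); print("tilt",np.degrees(np.arcsin(-s["tcp_rot"][2,0])),(s["ee_pos"]+s["tcp_rot"]@[0,0,.1864]), s["force"])
E
```

```text
27.05 [ 0.4401 -0.1996  0.1953] [-28.4  28.3 115.9  15.   47.  -53.2] [ 0.4 -0.5  0.2] 0.589
[[-0.225, 0.972, -0.062], [0.94, 0.233, 0.249], [0.257, -0.002, -0.966]]
pitch down deg (tool) 17.48945903407636 roll -0.15709199175467822 z at x=0 0.1865402361454857 x rng -0.004022898710149436 0.13891871196802014 0.0006792472359463989
tilt -14.885908613038335 [ 0.42852188 -0.15312956  0.015133  ] [-0.15956889  0.64651256  0.37548564]
```

>>> carry_out(plan=[[-0.001,0,0.004,0,0,0,-1],[-0.002,0,0.008,0,0,0,-1],[-0.002,0,0.008,0,0,0,-1],[-0.002,0,0.008,0,0,0,-1]])

```text
clock: 27.5
ee_pos: [0.4401, -0.1996, 0.1946]
tcp_rot: [[-0.225, 0.972, -0.062], [0.94, 0.233, 0.249], [0.257, -0.002, -0.966]]
force: [0.4, -0.4, 2.3]
gripper_width: 0.587
```

```bash
python3 snap.py w22; python3 pitch.py w22; python3 -c "
from station import ctrl
import numpy as np
print(np.mean([ctrl.get_state()['force'] for _ in range(5)],0))"
```

```text
27.5 [ 0.4401 -0.1996  0.1946] [-28.4  28.4 115.9  15.1  46.9 -53.2] [ 0.4 -0.4  2.3] 0.587
[[-0.225, 0.972, -0.062], [0.94, 0.233, 0.249], [0.257, -0.002, -0.966]]
pitch down deg (tool) 17.265111270639924 roll -0.15628978968886062 z at x=0 0.18650694432180254 x rng -0.0037766977822357994 0.13891414375339275 0.0006747221295041366
[-0.50806109  0.04799354  2.78770498]
```

The cover is touching the shelf with about 3 N upward. Release it and retreat along the fingers.

>>> carry_out(plan=[[0,0,0,0,0,0,0.25],[0,0,0,0,0,0,0.35],[0,0,0,0,0,0,0.45],[0,0,0,0,0,0,0.45],[0,0,0,0,0,0,0.45],[0,0,0,0,0,0,0.45]])

```text
clock: 28.15
ee_pos: [0.4401, -0.1996, 0.1945]
tcp_rot: [[-0.225, 0.972, -0.062], [0.94, 0.233, 0.249], [0.257, -0.002, -0.966]]
force: [0.8, -0.3, 0.6]
gripper_width: 0.728
```

>>> carry_out(plan=[[0.02,0,-0.1,0,0,0,0.45],[0.05,0,-0.3,0,0,0,0.45],[0.1,0,-0.65,0,0,0,0.45],[0.2,0,-1,0,0,0,0.45],[0.2,0,-1,0,0,0,0.45]])

```text
clock: 28.65
ee_pos: [0.4432, -0.2065, 0.3008]
tcp_rot: [[-0.226, 0.973, -0.056], [0.941, 0.233, 0.246], [0.252, 0.003, -0.968]]
force: [-0.0, -0.1, 0.0]
gripper_width: 0.726
```

>>> carry_out(plan=[[-0.3,0,-0.3,0,0,0,0.45],[-0.6,0,-0.6,0,0,0,0.45],[-0.8,0,-0.9,0,0,0,0.45],[-0.8,0,-0.9,0,0,0,0.45]])

```text
clock: 29.05
ee_pos: [0.4666, -0.3064, 0.3655]
tcp_rot: [[-0.224, 0.973, -0.057], [0.941, 0.231, 0.245], [0.252, 0.001, -0.968]]
force: [-0.4, -0.8, -0.5]
gripper_width: 0.725
```

```bash
python3 snap.py w23; python3 -c "
from h import *
from station import optics
d=optics.get_image('top'); cv2.imwrite('pics/t23.png',d['color'][:,:,::-1])
d=optics.get_image('scene'); cv2.imwrite('pics/s23.png',d['color'][:,:,::-1])"
```

```text
29.05 [ 0.4666 -0.3064  0.3655] [-36.3  19.8 100.4  10.   71.2 -53.8] [-0.4 -0.8 -0.5] 0.725
[[-0.224, 0.973, -0.057], [0.941, 0.231, 0.245], [0.252, 0.001, -0.968]]
```

View pics/w23.png

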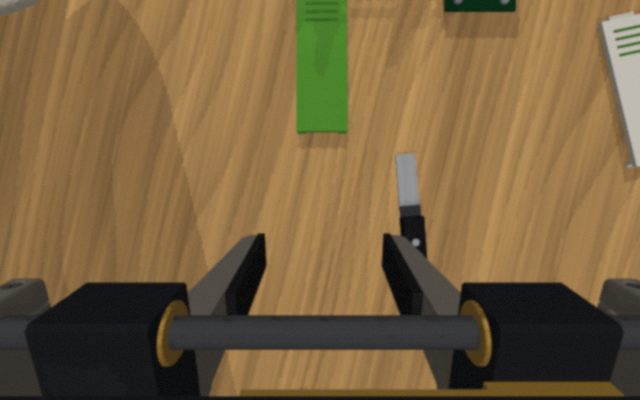

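View pics/s23.png

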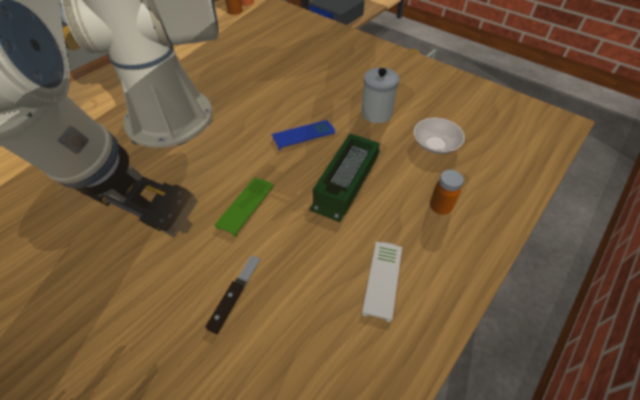

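View pics/t23.png

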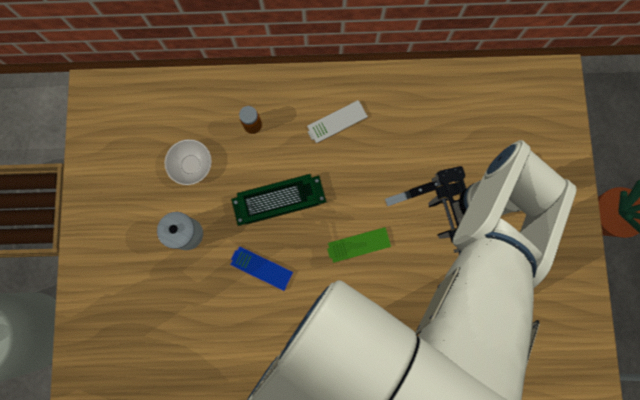

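The final views show the cover lying flat on open shelf at top px (360,244), clear of everything. The case is open and the scraper lies on the shelf at scene px (233,295). The canister, dish and shaker stand where they were (top (179,230), (188,162), (251,120)). The gripper is clear of everything, so I hand the job in.

```bash
python3 -c "
from station import ctrl
print(ctrl.get_state()['clock']); print(ctrl.job_done())"
```

```text
29.2
the job is handed in; nothing more can be done
None
```

The job is done and handed in at 29.2 s of the 67 s allowed; the interface gives no verdict.

- **Prying:** I put the scraper tip into the notch and under the lip at a 38° slope, then levered it about the sill past level until the cover's lip sprang up. I withdrew the blade and laid the scraper back at its old spot.
- **Cover:** I gripped it across its width at the lip and lifted until the tongue came out. I then set it down right way up with about 3 N of contact on open shelf, around (0.41, −0.07) m.

**Last checks:** the cover lies flat and clear of everything, and the case is open with the skewers visible. The scraper is on the shelf and the gripper touches nothing. The canister, dish and shaker are at the same pixels as at the start.

**Disagreements:**
- The held cover stayed pitched about 15–17° instead of hanging straight down, so I tilted the tool to level it.
- The gripper read about 54 mm on the 56 mm cover.
- The wrist force stayed near noise while levering, so the spring-off was judged from the pictures.

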